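# Clamp the bushes and set the stop gauge

## Robot

A 7-joint arm with a two-finger parallel gripper is mounted at the origin on a cart in front of the work surface, level with it; the furniture and walls round the work are solid. World frame = base frame: x ahead of the robot, y to its left, z up, the work surface at z = 0. Lengths are in m, angles in rad, forces in N, time in s.
With the tool pointing down it reaches from about 0.4 to 0.85 m from the base axis. Payload 4.5 kg.
Tool frame: the origin (TCP) lies between the finger pads; the fingertips stand 8 mm ahead of it and the grasp point (between the pads) lies 11 mm behind it; z points along the fingers, y is the direction in which the jaws open and shut (so a half turn about z gives the same grasp; the last joint's range is limited). The gripper opens to 88 mm and grips with 3 to 60 N. Pads are 18 mm wide; open, the fingers measure 123 mm over their backs; the gripper's body (75 mm by 187 mm) begins 45 mm behind the grasp point.
Start: joints at [-1.173, 0.689, -0.195, 1.565, 0.157, 0.902, -0.215], TCP at [0.222, 0.584, 0.247] pointing down, gripper open.
Joint ranges: [-3.01, 3.01], [-0.46, 2.08], [-1.47, 1.51], [0.13, 2.56], [-1, 4.14], [0.04, 2.09], [-2.66, 2.66]. Speed limits (rad/s): [2.57, 2.57, 3.14, 3.14, 3.14, 3.14, 3.14].

## Interface

Orientations are given as a unit quaternion [x, y, z, w].
In Python, from plant import r gives the robot as it stands.
- The arm moves only by the tool carry_out, never from a script. Its argument "commands" is a list that holds one entry, the list of rows, each a list of 7 numbers: the turn, a rotation vector about the tool's x, y, z in rad, then the shift along the tool's x, y, z in cm, then the finger opening in cm, from 0 to 8.81. A call has 1 to 10 rows; each row is the pose to reach, as a shift and turn from the pose commanded when the call began, along the tool's axes at that moment; what a row does not reach only later rows make up. A row lasts 1/12 s, in which the tool goes at most 41.7 mm and 7.16 degrees, less where a joint would pass 70% of its speed; a pose out of reach is approached as far as the arm can. A call with a gripper value outside its range is refused whole. The fingers move at their own pace and stop on an object; "force" is the grip in N (left out, the last holds). Time passes only in rows, so rows that repeat a pose let the fingers close. It gives the time, the measured TCP pose, the force and the opening at its end, in the units of the state.
- r.get_state(): the state, without advancing time (a new reading comes with each control period).
- r.snapshot(name): name is "scene" or "top" or "wrist"; returns a dict with "pixels" (480x640x3 uint8, red, green, blue), "mtx" (3x3 intrinsics, pixels), "xyz" and "rotation" of the camera in the world. Camera axes: x right, y down, z forward; pixel columns grow to the right and rows downward; lengths in m; the calibration is good to about 2 mm. A picture is of the moment at which its call begins. There is no depth.
- r.finish_job(): hands the job in, once; it reports no verdict.
The state is a dict: "clock": time; "q": joint angles; "qd": joint speeds; "joint_torque": joint torques, N m; "tool_pos": TCP position; "eef_rot": TCP orientation; "contact_force": force on the tool from outside, world axes, zero at the start; "moment": the same for the moment, N m; "opening": opening from 0.0 (shut) to 1.0 (fully open).
Only numpy, scipy, OpenCV 4.12 (cv2) and the standard library are available. Lean on these libraries where they do the work, as an engineer would, in place of code of your own. Each camera call takes 0.05 s, during which the arm holds its last target.

## Task

Stand every loose flanged bush upright in a V block of the clamping fixture, one per station, and flip that station's cam lever over until it snaps fully closed and holds the bush home in the V. When all the bushes are clamped, turn the setting knob until the black pointer lines up with the brass mark, and only then flip the lock lever fully closed too. Leave the mark and the small carton at the left where they are.

Things in the scene. Friction and masses are not known exactly. Their poses are not given: they have to be found in the camera images.
- fixture: clamping fixture, fixed: dark steel plate 210 x 510 mm, 10 mm thick; three clamp stations 120 mm apart (1, 2, 3 at y = +120, 0, -120 mm), setting unit (grey box with knob and scale) at y = -250 mm. Origin on the trolley top under nest_2; x to the V blocks (away from the robot), y along the row to the left, z up. Each lever turns about a vertical pivot at x = -87 mm, at the y of its station or unit
- bush_a: flanged steel bush, standing upright on its flange: foot flange 62 mm across and 16 mm thick, round body 44 mm across above it, 75 mm high in all, 28 mm bore, 0.25 kg; origin at the centre of its underside, z up. Two or three such bushes are there, all alike
- bush_b: flanged steel bush, standing upright on its flange: foot flange 62 mm across and 16 mm thick, round body 44 mm across above it, 75 mm high in all, 28 mm bore, 0.25 kg; origin at the centre of its underside, z up. Two or three such bushes are there, all alike
- bush_c: flanged steel bush, standing upright on its flange: foot flange 62 mm across and 16 mm thick, round body 44 mm across above it, 75 mm high in all, 28 mm bore, 0.25 kg; origin at the centre of its underside, z up. Two or three such bushes are there, all alike
- nest_1 (a point): station 1: where the centre of a bush's underside is when home in the V block, on the plate 10 mm above the trolley; axes as the fixture's. V block on the +x side (its top 32 mm above the trolley, arms 42 mm to either side; it takes the flange); jaw on the -x side, its face 44 mm off with the lever open: stand a bush 3 to 8 mm to the -x side, within 5 mm sideways. The closing jaw pushes it home
- nest_2 (a point): station 2: where the centre of a bush's underside is when home in the V block, on the plate 10 mm above the trolley; axes as the fixture's. V block on the +x side (its top 32 mm above the trolley, arms 42 mm to either side; it takes the flange); jaw on the -x side, its face 44 mm off with the lever open: stand a bush 3 to 8 mm to the -x side, within 5 mm sideways. The closing jaw pushes it home
- nest_3 (a point): station 3: where the centre of a bush's underside is when home in the V block, on the plate 10 mm above the trolley; axes as the fixture's. V block on the +x side (its top 32 mm above the trolley, arms 42 mm to either side; it takes the flange); jaw on the -x side, its face 44 mm off with the lever open: stand a bush 3 to 8 mm to the -x side, within 5 mm sideways. The closing jaw pushes it home
- lever_1 (a joint): cam lever, rad: 0 open (points to fixture -x turned 0.35 rad to the left), 1.6 closed on its stop (mostly to the right, -y); grows anticlockwise from above. A spring resists (up to 8 N at the handle) up to the high point at 1.25; beyond, it snaps by itself to 1.6 and stays; left before, it springs back to 0. Lever plate 46 to 54 mm above the trolley. Jaw of station 1
- lever_2 (a joint): cam lever, rad: 0 open (points to fixture -x turned 0.35 rad to the left), 1.6 closed on its stop (mostly to the right, -y); grows anticlockwise from above. A spring resists (up to 8 N at the handle) up to the high point at 1.25; beyond, it snaps by itself to 1.6 and stays; left before, it springs back to 0. Lever plate 46 to 54 mm above the trolley. Jaw of station 2
- lever_3 (a joint): cam lever, rad: 0 open (points to fixture -x turned 0.35 rad to the left), 1.6 closed on its stop (mostly to the right, -y); grows anticlockwise from above. A spring resists (up to 8 N at the handle) up to the high point at 1.25; beyond, it snaps by itself to 1.6 and stays; left before, it springs back to 0. Lever plate 46 to 54 mm above the trolley. Jaw of station 3
- lock_lever (a joint): cam lever, rad: 0 open (points to fixture -x turned 0.35 rad to the left), 1.6 closed on its stop (mostly to the right, -y); grows anticlockwise from above. A spring resists (up to 8 N at the handle) up to the high point at 1.25; beyond, it snaps by itself to 1.6 and stays; left before, it springs back to 0. Lever plate 46 to 54 mm above the trolley. Locks the setting unit
- lever_1_handle (a point): the black upright round handle (19 mm thick, from 54 to 100 mm above the trolley) at the end of the lever, 75 mm from the pivot; the point is on its axis 85 mm above the trolley
- lever_2_handle (a point): the black upright round handle (19 mm thick, from 54 to 100 mm above the trolley) at the end of the lever, 75 mm from the pivot; the point is on its axis 85 mm above the trolley
- lever_3_handle (a point): the black upright round handle (19 mm thick, from 54 to 100 mm above the trolley) at the end of the lever, 75 mm from the pivot; the point is on its axis 85 mm above the trolley
- lock_lever_handle (a point): the black upright round handle (19 mm thick, from 54 to 100 mm above the trolley) at the end of the lever, 75 mm from the pivot; the point is on its axis 85 mm above the trolley
- setting_knob (a joint): black setting knob on the grey box, angle in rad, 0 at the start, up to 3.2; grows clockwise seen from above. Each rad moves the pointer 20 mm along the scale to the right (fixture -y). Light friction (0.04 N m); stays where it is left
- setting_knob_grip (a point): on the knob's axis, 73 mm above the trolley, at the height to grip its upright bar (49 mm long, 14 mm wide, from 50 to 80 mm above the trolley; the round skirt under it is 52 mm across). The bar lies along the fixture's x when the knob is at 0 and turns with the knob
- pointer_tip (a point): tip of the black pointer that slides along the scale strip behind the knob, on the robot's side of the strip's middle; axes as the fixture's
- mark_tip (a point): tip of the brass mark rider on the same scale, facing the pointer from the far side; always to the right of the pointer's start (by 22 to 50 mm) and not to be moved; axes as the fixture's. Aligned when both tips have the same fixture y
- carton: bystander: small brown carton 61 x 76 x 42 mm at the left; origin under its centre
Mind the look-alikes: they are no part of the job. Leave any blue or green look-alike of the bush_c alone.

How it is judged:
By the outcome, as a careful person would: the job done as asked, in the order asked, and still so for the second after the job is handed in, with the robot touching nothing.
Of bush_a, bush_b, bush_c only 2 to 3 are there at a start; the rules pass over those that are not, and their reading is None.
At some moment in a run one of bush_a, bush_b, bush_c may be knocked a few centimetres aside while the robot is not near it.
It also fails if it takes over 210 s, if anything falls off the work surface, if the arm or the gripper's body presses on something with over 40 N, if the wrist force passes 120 N, or if a joint passes its speed limit or range.

## Working session

There is one attempt and no reset: what is moved stays moved. The work goes in short steps, Python scripts to look and compute and a tool call to move; the robot and the scene stay as the last step left them, time stands still between calls to the robot, and variables do not carry over. Pictures are saved under pics/ and viewed, and the job is handed in when it is done.

Besides the shell and the picture viewer there is one more tool, called after "Request:" in YAML: its name, and indented under it one key for each argument. carry_out: Moves the arm, as the interface text tells. Its arguments: {"type":"object","properties":{"commands":{"type":"array"},"force":{"type":"number"}},"required":["commands"]}

```bash
ls; mkdir -p pics
cat > h.py <<'E'
from plant import r
import numpy as np, cv2
from scipy.spatial.transform import Rotation as R
def snap(n,f):
    s=r.snapshot(n); cv2.imwrite('pics/'+f+'.png',cv2.cvtColor(s['pixels'],cv2.COLOR_RGB2BGR)); np.savez('pics/'+f+'.npz',**{k:np.array(s[k]) for k in('pixels','mtx','xyz','rotation')}); return s
def load(f): return dict(np.load('pics/'+f+'.npz'))
def Rm(s):
    a=np.array(s['rotation']); return a if a.shape==(3,3) else R.from_quat(a).as_matrix()
def back(s,u,v,z):
    d=Rm(s)@np.linalg.inv(s['mtx'])@np.array([u,v,1.]); c=np.array(s['xyz']); return c+d*(z-c[2])/d[2]
def proj(s,p):
    q=s['mtx']@(Rm(s).T@(np.array(p)-np.array(s['xyz']))); return q[:2]/q[2]
E
python3 - <<'E'
from h import *
np.set_printoptions(precision=4,suppress=True)
print(r.get_state())
for n in('scene','top','wrist'):
    s=snap(n,n+'0'); print(n,s['mtx'],s['xyz'],s['rotation'])
E
```

```text
pics
{'clock': 0.0, 'q': array([-1.1732,  0.69  , -0.1945,  1.5663,  0.1573,  0.9025, -0.2151]), 'qd': array([ 0.0003,  0.0001,  0.0003,  0.0019, -0.0001, -0.0011, -0.001 ]), 'joint_torque': array([  0.001 , -52.7576,  -1.2671, -15.3425,  -0.0527,   0.0064,
         0.0002]), 'tool_pos': array([0.2222, 0.5835, 0.2459]), 'eef_rot': array([ 0.1808,  0.9835, -0.0009, -0.0001]), 'contact_force': array([-1.1446,  0.6333, -0.1048]), 'moment': array([ 0.0072, -0.0235,  0.0445]), 'opening': 0.9948359744936851}
scene [[440.4442   0.     314.6421]
 [  0.     440.4442 239.6035]
 [  0.       0.       1.    ]] [ 0.1406 -0.7318  0.6781] [ 0.8599 -0.2139  0.1068 -0.4509]
top [[510.0806   0.     309.5497]
 [  0.     510.0806 241.6575]
 [  0.       0.       1.    ]] [0.337  0.0247 1.4139] [-0.6941  0.7163 -0.0445  0.0556]
wrist [[336.357    0.     321.9652]
 [  0.     336.357  243.1113]
 [  0.       0.       1.    ]] [0.1599 0.6062 0.3832] [0.8163 0.5628 0.0734 0.1075]
```

View pics/top0.png

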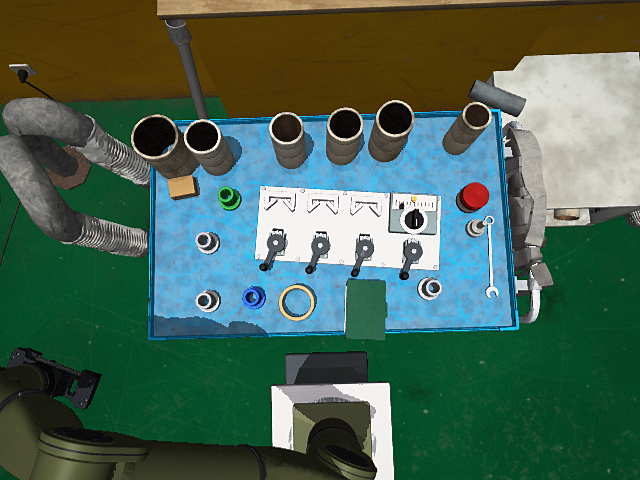

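View pics/scene0.png

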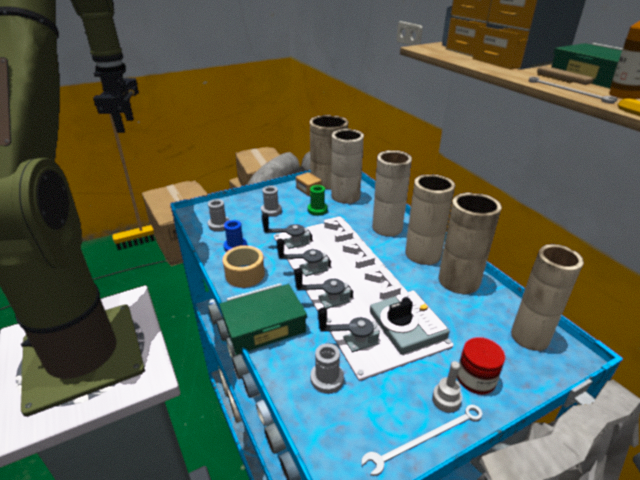

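View pics/wrist0.png

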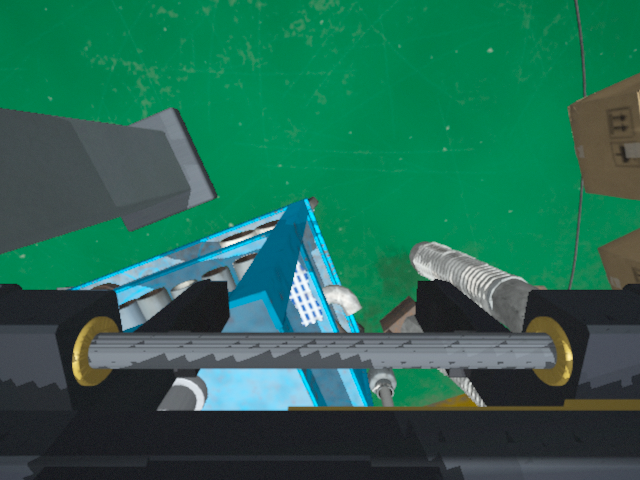

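The top view shows the fixture (pixels 260–440, 185–270) and three steel bushes, at about (207,242), (207,300) and (430,288). The blue and green look-alikes are at (254,297) and (229,198). I'll zoom in for measurement.

Run:
```python
from h import *
np.set_printoptions(precision=4,suppress=True)
s=load('top0')
im=cv2.imread('pics/top0.png')
c=cv2.resize(im[175:285,245:450],None,fx=3.9,fy=3.9,interpolation=cv2.INTER_CUBIC); cv2.imwrite('pics/t_fix.png',c)
a=cv2.resize(im[220:320,180:280],None,fx=5,fy=5,interpolation=cv2.INTER_CUBIC)
b=cv2.resize(im[240:320,380:500],None,fx=5,fy=5,interpolation=cv2.INTER_CUBIC)[:,:300]
b=np.vstack([b,np.zeros((100,300,3),np.uint8)])
cv2.imwrite('pics/t_b.png',np.hstack([a,b]))
for (u,v,z) in[(207,242,.0),(207,300,.0),(430,288,.0),(260,186,.01),(440,200,.01),(255,263,.01),(437,271,.01)]: print(back(s,u,v,z))
```

```text
[0.5476 0.3319 0.    ]
[0.3855 0.3322 0.    ]
[ 0.3995 -0.2838  0.    ]
[0.7013 0.179  0.01  ]
[ 0.6435 -0.325   0.01  ]
[0.483  0.1965 0.01  ]
[ 0.4449 -0.3037  0.01  ]
```

View pics/t_fix.png

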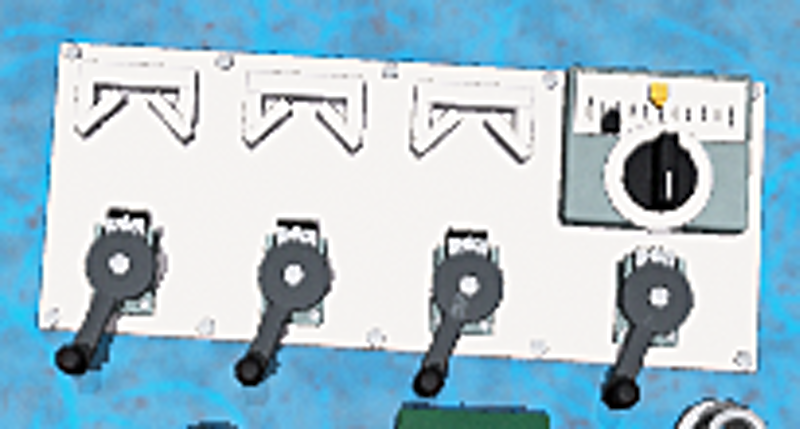

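View pics/t_b.png

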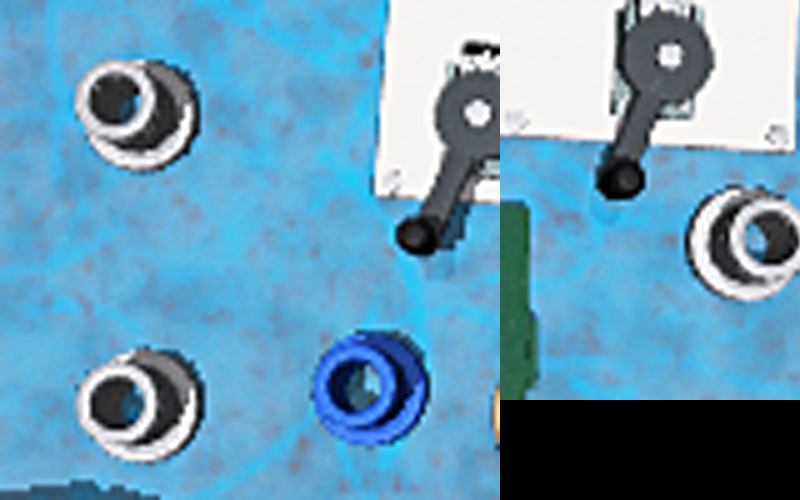

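```bash
cat > fit.py <<'E'
from h import *
from scipy.optimize import least_squares
np.set_printoptions(precision=4,suppress=True)
s=load('top0'); im=cv2.imread('pics/top0.png')
f=3.9
pix=lambda x,y:(245+(x+.5)/f-.5,175+(y+.5)/f-.5)
obs=[((95,190),pix(62,43),.01),((95,-320),pix(767,82),.01),((-115,-320),pix(757,370),.01),((-115,190),pix(38,328),.01)]
piv=[pix(119,264),pix(293,275),pix(468,285),pix(659,296)]
def w(p,xy):
    c,d=np.cos(p[2]),np.sin(p[2]); x,y=np.array(xy)/1000
    return np.array([p[0]+c*x-d*y,p[1]+d*x+c*y])
def res(p):
    o=[]
    for i,(yy,pp) in enumerate(zip((120,0,-120,-250),piv)):
        o.append(proj(s,[*w(p,(-87,yy)),.054])-pp)
    for (xy,pp,z) in obs: o.append(proj(s,[*w(p,(xy[0]+p[3]*1000,xy[1])),z])-pp)
    return np.concatenate(o)
q=least_squares(res,[.6,0,-.1,0])
print(q.x); print(res(q.x).reshape(-1,2))
np.save('fix.npy',q.x[:3])
p=q.x
for n,y in(('n1',120),('n2',0),('n3',-120)): print(n,w(p,(0,y)), 'lever',w(p,(-87,y)))
print('knob?',w(p,(0,-250)))
# bushes: body top ring ellipse centers z=.075, in crops
def pb(x,y): return (180+(x+.5)/5-.5,220+(y+.5)/5-.5)
def pr(x,y): return (380+(x-500+.5)/5-.5,240+(y+.5)/5-.5)
for n,t,fl in(('b1',pb(114,100),pb(141,115)),('b2',pb(116,403),pb(143,405)),('b3',pr(770,238),pr(743,242))):
    print(n,'top',back(s,*t,.075),'fl',back(s,*fl,.012))
E
python3 fit.py
```

```text
[ 0.6077  0.0021 -0.0959 -0.0155]
[[ 2.2257 -0.0438]
 [ 2.0466 -0.0748]
 [ 1.8205  0.1637]
 [ 1.4502  0.3943]
 [-2.1635 -0.8614]
 [-1.9446 -0.0391]
 [-1.6842  0.7035]
 [-2.0414 -0.2963]]
n1 [0.6192 0.1216] lever [0.5326 0.1299]
n2 [0.6077 0.0021] lever [0.5211 0.0104]
n3 [ 0.5962 -0.1173] lever [ 0.5096 -0.109 ]
knob? [ 0.5838 -0.2467]
b1 top [0.5433 0.3279 0.075 ] fl [0.544  0.3271 0.012 ]
b2 top [0.3828 0.3269 0.075 ] fl [0.3834 0.3263 0.012 ]
b3 top [ 0.398  -0.2769  0.075 ] fl [ 0.3991 -0.2762  0.012 ]
```

```bash
sed -i 's/xy\[1\])),z/xy[1]+p[4]*1000)),z/; s/\[.6,0,-.1,0\]/[.6,0,-.1,0,0]/' fit.py
cat >> fit.py <<'E'
print('V mids pred')
for y in(120,0,-120):
    for yy in (42,-42):
        a=proj(s,[*w(p,(-5,y+yy)),.032]); print(((a[0]-245+.5)*f-.5,(a[1]-175+.5)*f-.5))
a=proj(s,[*w(p,(0,-250)),.08]); print('knob',((a[0]-245+.5)*f-.5,(a[1]-175+.5)*f-.5))
E
python3 fit.py
```

```text
[ 0.6079  0.0075 -0.0922 -0.0155 -0.0108]
[[ 0.3387  0.0997]
 [ 0.1641 -0.0945]
 [-0.0616 -0.0202]
 [-0.4361  0.0314]
 [-0.4035 -0.4379]
 [-0.1154 -0.267 ]
 [ 0.4677  0.4885]
 [ 0.0331  0.167 ]]
n1 [0.619 0.127] lever [0.5323 0.135 ]
n2 [0.6079 0.0075] lever [0.5213 0.0155]
n3 [ 0.5969 -0.112 ] lever [ 0.5103 -0.104 ]
knob? [ 0.5849 -0.2415]
b1 top [0.5433 0.3279 0.075 ] fl [0.544  0.3271 0.012 ]
b2 top [0.3828 0.3269 0.075 ] fl [0.3834 0.3263 0.012 ]
b3 top [ 0.398  -0.2769  0.075 ] fl [ 0.3991 -0.2762  0.012 ]
V mids pred
(np.float64(72.12812430844114), np.float64(150.83809680850544))
(np.float64(190.33380026163593), np.float64(157.6495736626377))
(np.float64(241.10726513612616), np.float64(160.57534078852095))
(np.float64(359.84544248474845), np.float64(167.4175024714526))
(np.float64(410.8478930720161), np.float64(170.35646465645578))
(np.float64(530.122178214106), np.float64(177.2295189830532))
knob (np.float64(668.6089605039905), np.float64(164.5566918635501))
```

```bash
cat > go.py <<'E'
import sys
from h import *
# usage: go.py x y z [yaw of tool-y-in-fixture, default 0 => tool y along fixture y]; mm-free metres
F=np.load('fix.npy')
def fx(xy):
    c,d=np.cos(F[2]),np.sin(F[2]); return np.array([F[0]+c*xy[0]-d*xy[1],F[1]+d*xy[0]+c*xy[1]])
def tR(yaw):  # tool z down, tool y at fixture y rotated yaw CCW
    a=F[2]+yaw; y=np.array([-np.sin(a),np.cos(a),0]); z=np.array([0,0,-1.]); return np.column_stack([np.cross(y,z),y,z])
def go(p,yaw=0):
    st=r.get_state(); Rc=R.from_quat(st['eef_rot']).as_matrix()
    d=Rc.T@(np.array(p)-st['tool_pos'])*100; v=R.from_matrix(Rc.T@tR(yaw)).as_rotvec()
    print('turn',v.round(4),'shift cm',d.round(2),'| now',st['tool_pos'].round(4),'yaw',round(float(np.arctan2(*(Rc[:2,1]*[-1,1]))-F[2]),3),'F',st['contact_force'].round(1),'op',round(float(st['opening'])*8.81,2),'t',round(float(st['clock']),2),'q7',st['q'].round(2))
if __name__=='__main__':
    a=[float(v) for v in sys.argv[2:]]
    p=a[:3] if sys.argv[1]=='w' else [*fx(a[:2]),a[2]]
    go(p,a[3] if len(a)>3 else 0)
E
python3 go.py w .5436 .3275 .25
```

```text
turn [-1.400e-03 -1.000e-04 -2.715e-01] shift cm [-39.15 -12.51  -0.37] | now [0.2222 0.5837 0.2461] yaw -0.272 F [-0.6 -0.3  0. ] op 8.83 t 0.15 q7 [-1.17  0.69 -0.19  1.57  0.16  0.9  -0.22]
```

Request:
carry_out:
  commands:
    - [[0,0,-0.27,-39.15,-12.5,-0.4,8.8],[0,0,-0.27,-39.15,-12.5,-0.4,8.8],[0,0,-0.27,-39.15,-12.5,-0.4,8.8],[0,0,-0.27,-39.15,-12.5,-0.4,8.8],[0,0,-0.27,-39.15,-12.5,-0.4,8.8],[0,0,-0.27,-39.15,-12.5,-0.4,8.8],[0,0,-0.27,-39.15,-12.5,-0.4,8.8],[0,0,-0.27,-39.15,-12.5,-0.4,8.8],[0,0,-0.27,-39.15,-12.5,-0.4,8.8],[0,0,-0.27,-39.15,-12.5,-0.4,8.8]]
  force: 30

```text
clock: 0.98
tool_pos: [0.546, 0.325, 0.2505]
eef_rot: [0.048, 0.999, -0.001, 0.0]
contact_force: [0.2, -0.0, -0.6]
opening: 0.998
```

```bash
python3 go.py w .5436 .3275 .25
```

```text
turn [-0.0012  0.0005 -0.0037] shift cm [0.27 0.22 0.05] | now [0.546  0.325  0.2505] yaw -0.004 F [ 0.2 -0.  -0.6] op 8.8 t 0.98 q7 [-0.44  0.71 -0.31  1.52  0.25  0.95  0.65]
```

```bash
python3 - <<'E'
from h import *
s=snap('wrist','w1'); print(s['xyz'],[proj(s,p) for p in ([.5433,.3279,.075],[.544,.3271,0.016])])
print(r.get_state()['tool_pos'])
E
python3 go.py w .5436 .3275 .25
```

```text
[0.47957175 0.33040977 0.38763179] [array([325.96823371, 222.6883029 ]), array([324.73705503, 212.8052342 ])]
[0.55343916 0.31737536 0.25012602]
turn [-0.0062  0.007  -0.0145] shift cm [ 1.09  0.9  -0.  ] | now [0.5534 0.3174 0.2501] yaw -0.015 F [ 5.1 -3.7 -0.1] op 8.82 t 1.03 q7 [-0.43  0.71 -0.3   1.52  0.25  0.95  0.65]
```

View pics/w1.png

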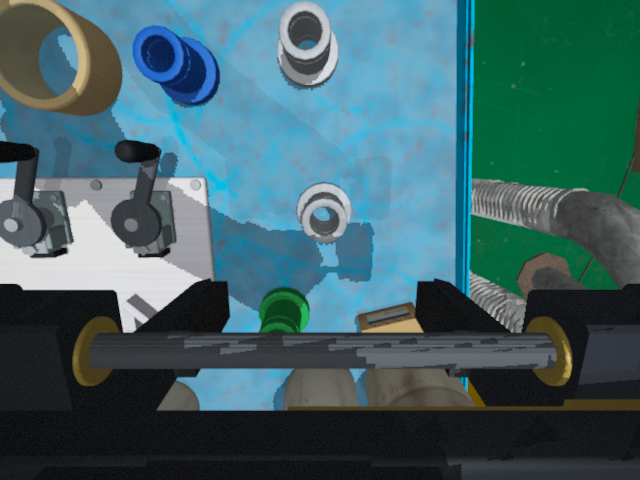

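The bush is at pixel (324,218), against a predicted (326,223), so the measurements agree. I was still settling, so I'll now go down onto it with extra rows at the end.

```bash
python3 go.py w .5436 .3275 .052
```

```text
turn [-0.0062  0.007  -0.0145] shift cm [ 1.23  1.02 19.8 ] | now [0.5534 0.3174 0.2501] yaw -0.015 F [ 5.1 -3.7 -0.1] op 8.82 t 1.03 q7 [-0.43  0.71 -0.3   1.52  0.25  0.95  0.65]
```

Request:
carry_out:
  commands:
    - [[0,0,0,0,0,5,8.8],[0,0,0,0,0,10,8.8],[0,0,0,0,0,12,8.8],[0,0,0,0,0,12,8.8],[0,0,0,0,0,12,8.8],[0,0,0,0,0,12,8.8]]

```text
clock: 1.53
tool_pos: [0.5446, 0.3291, 0.1325]
eef_rot: [0.047, 0.999, 0.001, 0.001]
contact_force: [0.9, 1.0, 0.6]
opening: 1.002
```

```bash
python3 go.py w .5436 .3275 .052
```

```text
turn [ 0.0021  0.002  -0.0014] shift cm [ 0.1  -0.19  8.05] | now [0.5446 0.3291 0.1325] yaw -0.001 F [0.9 1.  0.6] op 8.82 t 1.53 q7 [-0.47  0.85 -0.27  1.62  0.31  0.71  0.59]
```

Request:
carry_out:
  commands:
    - [[0,0,0,0,0,4,8.8],[0,0,0,0,0,7,8.8],[0,0,0,0,0,8,8.8],[0,0,0,0,0,8,8.8],[0,0,0,0,0,8,8.8],[0,0,0,0,0,8,8.8]]

```text
clock: 2.03
tool_pos: [0.5454, 0.3293, 0.0534]
eef_rot: [0.047, 0.999, 0.002, 0.002]
contact_force: [-0.2, 0.5, 1.4]
opening: 0.999
```

```bash
python3 go.py w .5436 .3275 .052;python3 - <<'E'
from h import *
snap('wrist','w2')
E
```

```text
turn [ 0.0032  0.0035 -0.0018] shift cm [ 0.17 -0.2   0.14] | now [0.5454 0.3293 0.0534] yaw -0.002 F [-0.2  0.5  1.4] op 8.8 t 2.03 q7 [-0.49  0.97 -0.23  1.65  0.35  0.56  0.55]
```

View pics/w2.png

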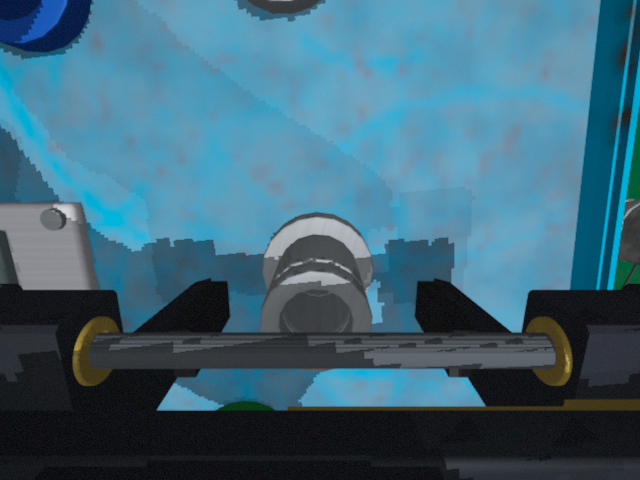

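The bush stands between the jaws, centred at about u=317. I'll close on it.

Request:
carry_out:
  commands:
    - [[0,0,0,0.15,-0.2,0.1,8.8],[0,0,0,0.15,-0.2,0.1,4],[0,0,0,0.15,-0.2,0.1,4],[0,0,0,0.15,-0.2,0.1,4],[0,0,0,0.15,-0.2,0.1,4],[0,0,0,0.15,-0.2,0.1,4],[0,0,0,0.15,-0.2,0.1,4],[0,0,0,0.15,-0.2,0.1,4]]
  force: 30

```text
clock: 2.75
tool_pos: [0.5422, 0.3267, 0.0498]
eef_rot: [0.047, 0.999, 0.001, 0.0]
contact_force: [0.0, 1.2, -2.5]
opening: 0.496
```

```bash
python3 go.py f -.006 .12 .2
```

```text
turn [ 0.001   0.0002 -0.0015] shift cm [ -8.92 -19.15 -15.04] | now [0.5422 0.3267 0.0498] yaw -0.002 F [ 0.   1.2 -2.5] op 4.37 t 2.75 q7 [-0.49  0.97 -0.22  1.66  0.35  0.55  0.55]
```

Gripped (opening 43.7 mm, which matches the 44 mm body). I'll lift it and carry it over nest 1.

Request:
carry_out:
  commands:
    - [[0,0,0,0,0,-4,4],[0,0,0,0,0,-8,4],[0,0,0,0,0,-12,4],[0,0,0,-3,-6,-14,4],[0,0,0,-5,-10,-14,4],[0,0,0,-7,-14,-14,4],[0,0,0,-8,-17,-14,4],[0,0,0,-8.8,-19,-14,4],[0,0,0,-8.8,-19,-14,4],[0,0,0,-8.8,-19,-14,4]]

```text
clock: 3.58
tool_pos: [0.6126, 0.1225, 0.1887]
eef_rot: [0.051, 0.999, -0.002, -0.001]
contact_force: [0.2, 0.3, -4.1]
opening: 0.491
```

Request:
carry_out:
  commands:
    - [[0,0,0,0,0,0,4],[0,0,0,0,0,0,4],[0,0,0,0,0,0,4],[0,0,0,0,0,0,4]]

```text
clock: 3.92
tool_pos: [0.6113, 0.1306, 0.1896]
eef_rot: [0.046, 0.999, 0.0, -0.0]
contact_force: [-0.7, 0.7, -2.6]
opening: 0.493
```

```bash
python3 go.py f -.006 .12 .06;python3 - <<'E'
from h import *
s=snap('wrist','w3')
snap('top','t3')
F=np.load('fix.npy')
from go import fx
for y in(.12,0,-.12):
  for q in((-.087,y,.054),): print(q,proj(s,[*fx(q[:2]),q[2]]))
  for q in((-.0,y+.042,.032),(-.0,y-.042,.032),): print(q,proj(s,[*fx(q[:2]),q[2]]))
E
```

```text
turn [ 0.0007 -0.0006  0.0011] shift cm [-0.21 -0.3  12.96] | now [0.6113 0.1306 0.1896] yaw 0.001 F [-0.7  0.7 -2.6] op 4.35 t 3.92 q7 [-0.1   0.77 -0.33  1.62  0.32  0.81  0.91]
(-0.087, 0.12, 0.054) [319.49184269 136.74091887]
(-0.0, 0.162, 0.032) [366.15174029 238.76353401]
(-0.0, 0.07799999999999999, 0.032) [273.2401482  238.69389895]
(-0.087, 0, 0.054) [164.3898435  136.54912463]
(-0.0, 0.042, 0.032) [233.39564174 238.66403643]
(-0.0, -0.042, 0.032) [140.36614017 238.594313  ]
(-0.087, -0.12, 0.054) [  9.05788552 136.35704602]
(-0.0, -0.07799999999999999, 0.032) [100.47105299 238.56441257]
(-0.0, -0.162, 0.032) [  7.32341734 238.4946006 ]
```

View pics/w3.png

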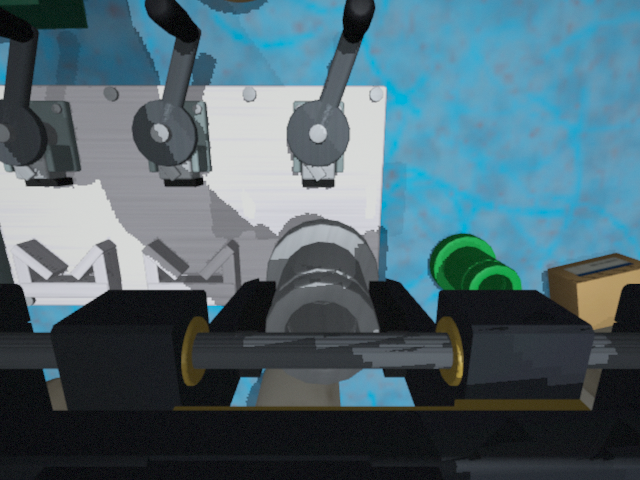

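View pics/t3.png

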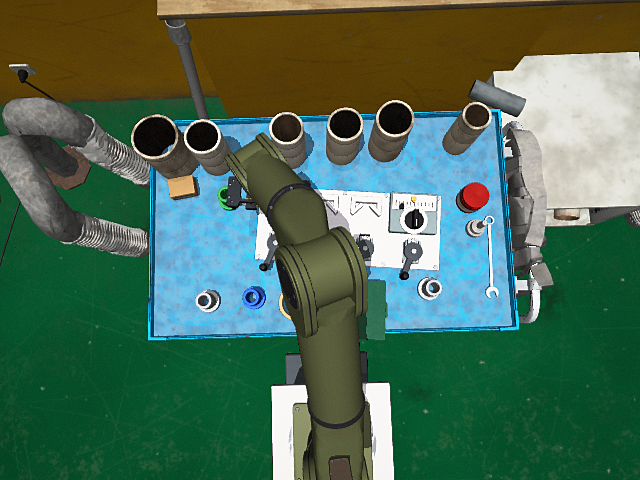

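Run:
```python
from h import *
from go import fx
for f,box in(('w3',(0,80,400,320)),('top0',(255,180,445,285))):
    s=load(f); im=cv2.imread(f'pics/{f}.png'); k=2 if f=='w3' else 4.2
    x0,y0,x1,y1=box; c=cv2.resize(im[y0:y1,x0:x1],None,fx=k,fy=k,interpolation=cv2.INTER_CUBIC)
    P=lambda q:tuple(int(v) for v in ((proj(s,[*fx(q[:2]),q[2]])-[x0,y0]+.5)*k))
    for Y in(.12,0,-.12):
        for a in(1,-1):
            cv2.line(c,P((.0018,Y+.042*a,.032)),P((.0438,Y,.032)),(0,0,255),1)
            cv2.line(c,P((.0018,Y+.042*a,.01)),P((.0438,Y,.01)),(0,255,0),1)
        cv2.circle(c,P((-.087,Y,.054)),3,(0,0,255),1)
        cv2.line(c,P((-.044,Y+.01,.03)),P((-.044,Y-.01,.03)),(255,0,255),1)
    cv2.line(c,P((-.1305,.1792,.01)),P((-.1305,-.3308,.01)),(0,0,255),1)
    cv2.line(c,P((-.1305,.1792,.01)),P((.0795,.1792,.01)),(0,0,255),1)
    cv2.imwrite(f'pics/ov_{f}.png',c)
```

```text
(no output)
```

View pics/ov_w3.png

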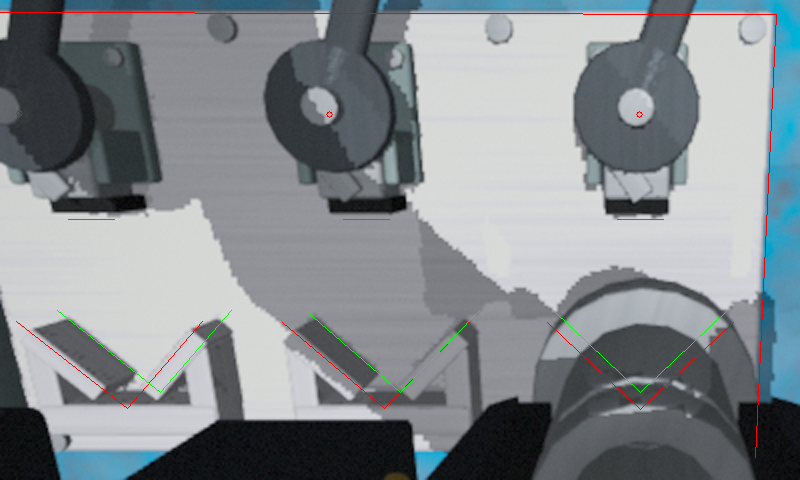

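View pics/ov_top0.png

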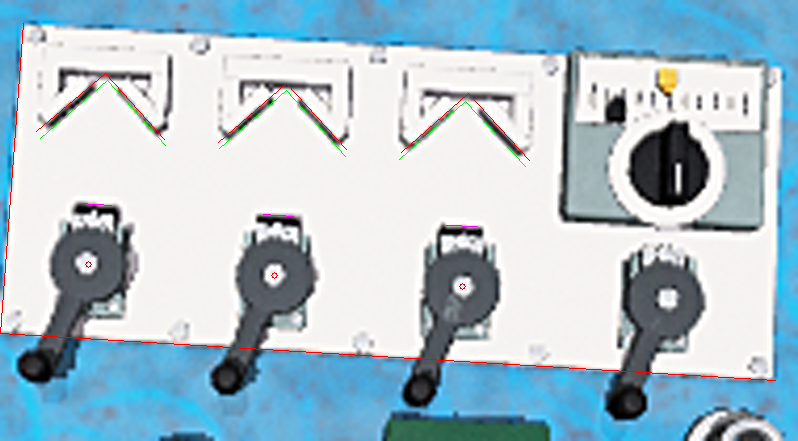

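The overlay fits the stations to within about 2 mm. I'll lower the bush at x = -7 mm, y = 120 mm.

```bash
python3 go.py f -.0075 .12 .066
```

```text
turn [ 0.0003 -0.0002  0.0003] shift cm [-0.02 -0.23 12.37] | now [0.6116 0.1299 0.1897] yaw 0.0 F [ 0.1 -0.3 -3.8] op 4.32 t 4.02 q7 [-0.1   0.77 -0.33  1.62  0.32  0.81  0.91]
```

Request:
carry_out:
  commands:
    - [[0,0,0,0,-0.2,3,4],[0,0,0,0,-0.2,6,4],[0,0,0,0,-0.2,9,4],[0,0,0,0,-0.2,11,4],[0,0,0,0,-0.2,11.5,4],[0,0,0,0,-0.2,12,4],[0,0,0,0,-0.2,12,4],[0,0,0,0,-0.2,12,4],[0,0,0,0,-0.2,12,4],[0,0,0,0,-0.2,12,4]]

```text
clock: 4.85
tool_pos: [0.6127, 0.127, 0.0711]
eef_rot: [0.047, 0.999, 0.0, 0.001]
contact_force: [0.1, -0.0, -3.2]
opening: 0.489
```

```bash
python3 go.py f -.0075 .12 .060
python3 - <<'E'
from h import *
snap('scene','s4')
im=cv2.imread('pics/s4.png'); cv2.imwrite('pics/s4c.png',cv2.resize(im[170:370,220:460],None,fx=3,fy=3,interpolation=cv2.INTER_CUBIC))
E
```

```text
turn [ 0.001   0.0023 -0.0017] shift cm [0.12 0.05 1.11] | now [0.6127 0.127  0.0711] yaw -0.002 F [ 0.1 -0.  -3.2] op 4.3 t 4.85 q7 [-0.13  0.93 -0.26  1.68  0.39  0.58  0.85]
```

View pics/s4c.png

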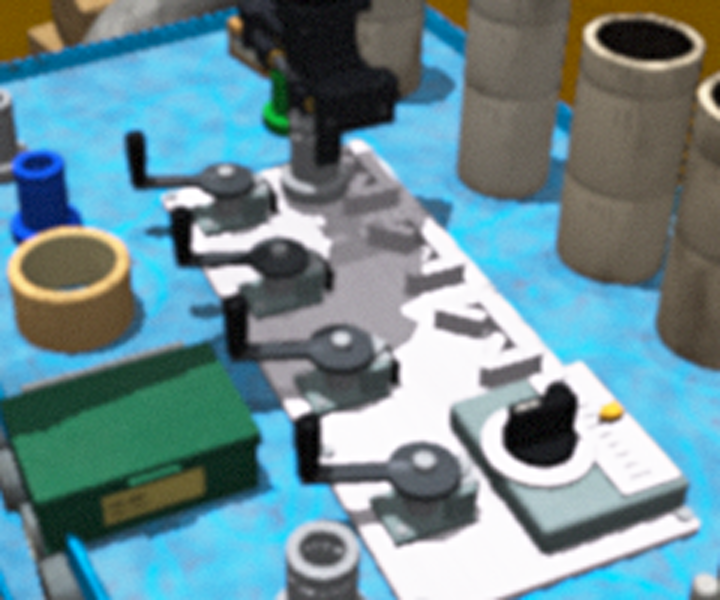

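Request:
carry_out:
  commands:
    - [[0,0,0,0.1,0,0.5,4],[0,0,0,0.1,0,0.9,4],[0,0,0,0.1,0,1.0,4],[0,0,0,0.1,0,1.05,4],[0,0,0,0.1,0,1.05,4]]

```text
clock: 5.32
tool_pos: [0.6105, 0.1269, 0.0597]
eef_rot: [0.047, 0.999, -0.0, -0.0]
contact_force: [-3.2, -0.3, 3.5]
opening: 0.488
```

```bash
python3 go.py f -.0075 .12 .060
python3 - <<'E'
from h import *
snap('wrist','w5')
E
```

```text
turn [-0.0003 -0.0004 -0.0015] shift cm [-0.1   0.09 -0.03] | now [0.6105 0.1269 0.0597] yaw -0.002 F [-3.2 -0.3  3.5] op 4.3 t 5.32 q7 [-0.14  0.95 -0.25  1.69  0.39  0.56  0.85]
```

View pics/w5.png

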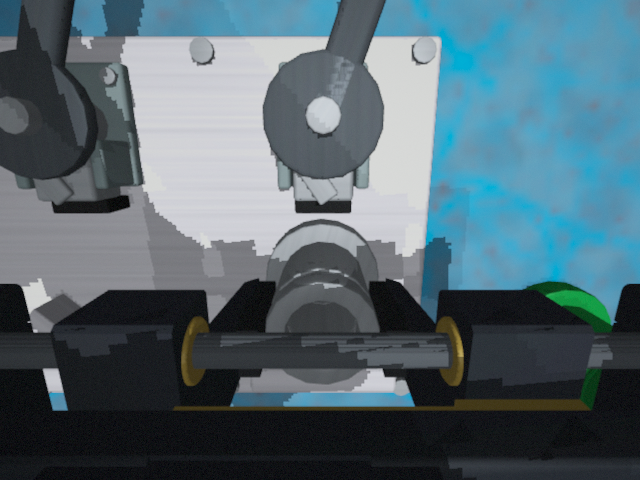

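```bash
python3 - <<'E'
from h import *
from go import fx
s=load('w5')
for o in(0,-.003,-.006,-.009): print(o,proj(s,[*fx((o-.031,.12)),.026]))
for z in(.02,.03,.04): print('jaw',z,proj(s,[*fx((-.044,.12)),z]))
print(proj(s,[*fx((-.087,.12)),.054]))
E
python3 go.py f -.0075 .12 .060
```

```text
0 [325.62673802 240.25433271]
-0.003 [325.6337915  234.69307514]
-0.006 [325.64090733 229.08265166]
-0.009 [325.64808635 223.42240735]
jaw 0.02 [325.53475593 213.77442795]
jaw 0.03 [325.74444032 217.22194274]
jaw 0.04 [325.97951181 221.08685834]
[326.55272019 122.5451421 ]
turn [-0.0003 -0.0004 -0.0016] shift cm [-0.1   0.09 -0.04] | now [0.6105 0.1269 0.0597] yaw -0.002 F [-2.  -1.   5.1] op 4.35 t 5.37 q7 [-0.14  0.95 -0.25  1.69  0.39  0.56  0.85]
```

Judged against the pivot and jaw in the same picture, the bush is at about -6.5 mm in x and centred. I'll release it.

Request:
carry_out:
  commands:
    - [[0,0,0,0,0,0,6.5],[0,0,0,0,0,0,6.5],[0,0,0,0,0,0,6.5],[0,0,0,0,0,0,6.5],[0,0,0,0,0,-3,6.5],[0,0,0,0,0,-6,6.5],[0,0,0,0,0,-8,6.5],[0,0,0,0,0,-8,6.5],[0,0,0,0,0,-8,6.5]]

```text
clock: 6.12
tool_pos: [0.6116, 0.127, 0.1402]
eef_rot: [0.047, 0.999, 0.0, 0.001]
contact_force: [-0.3, 0.1, -0.9]
opening: 0.74
```

```bash
python3 - <<'E'
from h import *
snap('wrist','w6')
E
for a in 0 0.3 0.6 0.9 1.2 1.4; do python3 - $a <<'E'
import sys; from go import *
a=float(sys.argv[1]); t=np.pi-.35+a
q=(-.087+.075*np.cos(t),.12+.075*np.sin(t)); print(a,np.round(q,4),fx(q).round(4))
E
done; python3 go.py f -.1575 .1457 .14
```

```text
0.0 [-0.1575  0.1457] [0.4646 0.1671]
0.3 [-0.1619  0.1237] [0.4581 0.1456]
0.6 [-0.1597  0.1014] [0.4583 0.1232]
0.9 [-0.1509  0.0808] [0.4651 0.1018]
1.2 [-0.1365  0.0637] [0.4779 0.0834]
1.4 [-0.1243  0.0549] [0.4892 0.0736]
turn [-0.0001 -0.0001 -0.0017] shift cm [14.92  2.65 -0.1 ] | now [0.6106 0.1267 0.139 ] yaw -0.002 F [-0.7  0.4 -0.5] op 6.51 t 6.17 q7 [-0.11  0.83 -0.3   1.66  0.35  0.7   0.89]
```

View pics/w6.png

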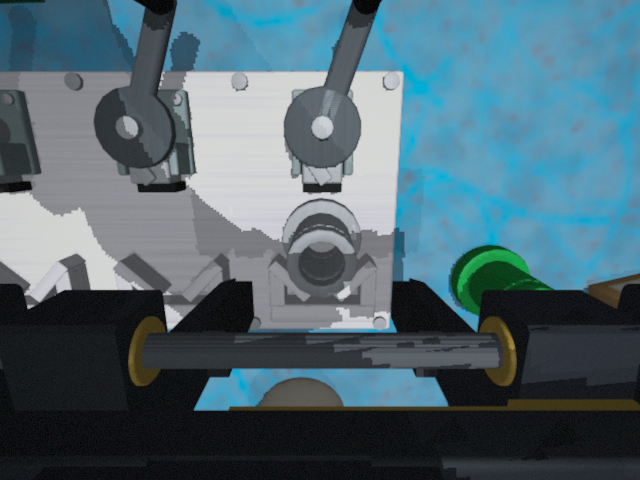

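Bush 1 stands in V1 in front of the V arms, centred with its pivot (u≈322 for both). Next is lever 1's handle.

```bash
python3 - <<'E'
from h import *
from go import fx
s=load('top0')
for n,(x,y),Y in(('h1',(73,357),.12),('h2',(249,369),0),('h3',(428,381),-.12),('h4',(621,391),-.25)):
    b=back(s,245+(x+.5)/3.9-.5,175+(y+.5)/3.9-.5,.1); print(n,b.round(4),'exp',fx((-.1575,Y+.0257)).round(4))
E
python3 go.py f -.1575 .1457 .14 .35
```

```text
h1 [0.4647 0.164  0.1   ] exp [0.4645 0.1671]
h2 [0.453  0.0474 0.1   ] exp [0.4535 0.0476]
h3 [ 0.4413 -0.0705  0.1   ] exp [ 0.4424 -0.0719]
h4 [ 0.4307 -0.1972  0.1   ] exp [ 0.4305 -0.2014]
turn [-1.000e-04 -1.000e-04 -3.517e-01] shift cm [14.92  2.65 -0.1 ] | now [0.6106 0.1267 0.139 ] yaw -0.002 F [-0.7  0.4 -0.5] op 6.51 t 6.17 q7 [-0.11  0.83 -0.3   1.66  0.35  0.7   0.89]
```

Request:
carry_out:
  commands:
    - [[0,0,-0.12,4,1,-0.5,6.5],[0,0,-0.24,8,2,-0.5,6.5],[0,0,-0.35,12,2.5,-0.5,6.5],[0,0,-0.35,14.7,2.6,-0.5,6.5],[0,0,-0.35,14.9,2.65,-0.5,6.5],[0,0,-0.35,14.9,2.65,-0.5,6.5],[0,0,-0.35,14.9,2.65,-0.5,6.5],[0,0,-0.35,14.9,2.65,-0.5,6.5],[0,0,-0.35,14.9,2.65,-0.5,6.5]]

```text
clock: 6.92
tool_pos: [0.4663, 0.1668, 0.1438]
eef_rot: [-0.127, 0.992, 0.0, 0.0]
contact_force: [0.5, -0.5, -0.4]
opening: 0.737
```

```bash
python3 - <<'E'
from h import *
snap('wrist','w7')
E
python3 go.py f -.1575 .1457 .078 .35
```

```text
turn [ 0.      0.0007 -0.0035] shift cm [0.15 0.06 6.59] | now [0.4661 0.1668 0.1439] yaw 0.347 F [ 0.2  0.4 -0.1] op 6.48 t 6.97 q7 [-0.23  0.71 -0.33  2.04  0.49  0.47  0.9 ]
```

View pics/w7.png

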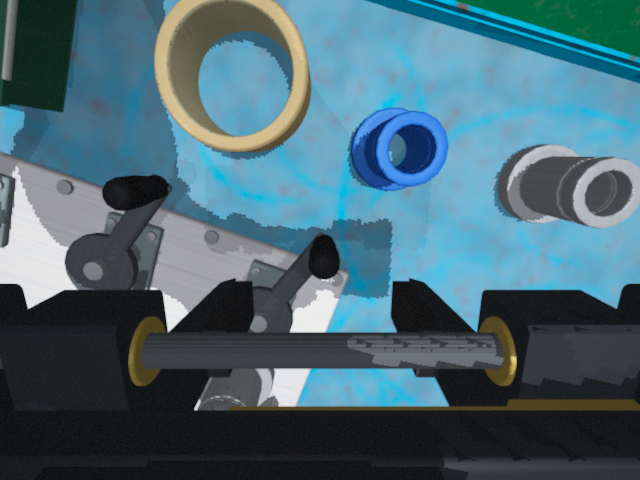

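The handle is at (325,258), centred between the jaws. I'll go down and grip it lightly.

Request:
carry_out:
  commands:
    - [[0,0,0,0.1,0.05,3,6.5],[0,0,0,0.1,0.05,5.5,6.5],[0,0,0,0.1,0.05,6.5,6.5],[0,0,0,0.1,0.05,6.5,6.5],[0,0,0,0.1,0.05,6.5,1.5],[0,0,0,0.1,0.05,6.5,1.5],[0,0,0,0.1,0.05,6.5,1.5],[0,0,0,0.1,0.05,6.5,1.5],[0,0,0,0.1,0.05,6.5,1.5],[0,0,0,0.1,0.05,6.5,1.5]]
  force: 12

```text
clock: 7.8
tool_pos: [0.4641, 0.1675, 0.0797]
eef_rot: [-0.128, 0.992, 0.0, 0.0]
contact_force: [-0.1, -0.2, -0.1]
opening: 0.307
```

```bash
cat > arc.py <<'E'
import sys; from go import *
Y=float(sys.argv[1]); yaw0=float(sys.argv[2]) if len(sys.argv)>2 else .35
st=r.get_state(); Rc=R.from_quat(st['eef_rot']).as_matrix()
print('now',st['tool_pos'].round(4),'op',round(float(st['opening'])*8.81,2),'F',st['contact_force'].round(1))
c=fx((-.087,Y)); d=st['tool_pos'][:2]-c; print('r',np.hypot(*d),'ang',(np.arctan2(d[1],d[0])-F[2]-(np.pi-.35))%(2*np.pi))
for a in np.arange(.1,1.61,.1):
    t=np.pi-.35+a; p=fx((-.087+.075*np.cos(t),Y+.075*np.sin(t)))
    print(round(a,2),(Rc.T@np.array([*(p-st['tool_pos'][:2]),0])*100).round(2)[:2])
E
python3 arc.py .12
```

```text
now [0.4641 0.1675 0.0797] op 2.71 F [-0.1 -0.2 -0.1]
r 0.07558837787271484 ang 6.28109811149702
0.1 [ 0.42 -0.65]
0.2 [ 0.81 -1.29]
0.3 [ 1.13 -1.96]
0.4 [ 1.39 -2.67]
0.5 [ 1.57 -3.39]
0.6 [ 1.68 -4.14]
0.7 [ 1.72 -4.88]
0.8 [ 1.68 -5.63]
0.9 [ 1.57 -6.37]
1.0 [ 1.38 -7.1 ]
1.1 [ 1.12 -7.8 ]
1.2 [ 0.8  -8.48]
1.3 [ 0.4  -9.12]
1.4 [-0.05 -9.71]
1.5 [ -0.56 -10.26]
1.6 [ -1.13 -10.75]
```

Request:
carry_out:
  commands:
    - [[0,0,0,0,0,0,1.5],[0,0,0,0,0,0,1.5],[0,0,0,0,0,0,1.5],[0,0,0,0.4,-0.65,0,1.5],[0,0,0,0.8,-1.3,0,1.5],[0,0,0,1.1,-2,0,1.5],[0,0,0,1.4,-2.7,0,1.5],[0,0,0,1.6,-3.4,0,1.5],[0,0,0,1.7,-4.1,0,1.5],[0,0,0,1.7,-4.9,0,1.5]]

```text
clock: 8.63
tool_pos: [0.4548, 0.1184, 0.0791]
eef_rot: [-0.131, 0.991, 0.002, -0.003]
contact_force: [-10.8, 6.9, 5.4]
opening: 0.207
```

```bash
python3 arc.py .12
```

```text
now [0.4548 0.1184 0.0791] op 1.82 F [-10.8   6.9   5.4]
r 0.07927430311785143 ang 0.6529374518598168
0.1 [-1.75  3.85]
0.2 [-1.35  3.22]
0.3 [-1.02  2.54]
0.4 [-0.76  1.84]
0.5 [-0.57  1.11]
0.6 [-0.46  0.37]
0.7 [-0.42 -0.38]
0.8 [-0.45 -1.12]
0.9 [-0.56 -1.87]
1.0 [-0.74 -2.59]
1.1 [-0.99 -3.3 ]
1.2 [-1.32 -3.98]
1.3 [-1.7  -4.62]
1.4 [-2.16 -5.22]
1.5 [-2.66 -5.77]
1.6 [-3.22 -6.26]
```

Request:
carry_out:
  commands:
    - [[0,0,0,0.2,-0.75,0,1.5],[0,0,0,0.1,-1.5,0,1.5],[0,0,0,-0.1,-2.2,0,1.5],[0,0,0,-0.35,-2.9,0,1.5],[0,0,0,-0.7,-3.6,0,1.5],[0,0,0,-1.05,-4.25,0,1.5],[0,0,0,-1.55,-4.85,0,1.5],[0,0,0,-2.05,-5.4,0,1.5],[0,0,0,-2.5,-5.8,0,1.5],[0,0,0,-2.5,-5.8,0,1.5]]

```text
clock: 9.47
tool_pos: [0.498, 0.0655, 0.0791]
eef_rot: [-0.127, 0.992, 0.0, -0.001]
contact_force: [-2.9, 1.0, 2.7]
opening: 0.207
```

```bash
python3 arc.py .12|head -2
python3 - <<'E'
from h import *
snap('wrist','w8')
E
```

```text
now [0.498  0.0655 0.0791] op 1.82 F [-2.9  1.   2.7]
r 0.07748657402126964 ang 1.5536716826609283
```

View pics/w8.png

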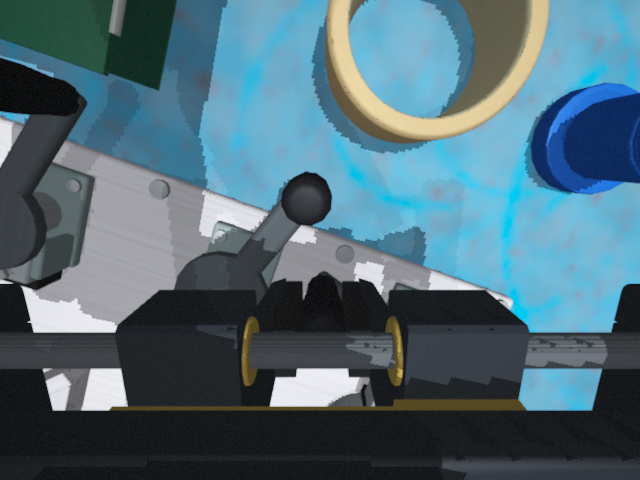

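The lever is at about 1.55 rad, past the high point. I'll release it and rise.

Request:
carry_out:
  commands:
    - [[0,0,0,0,0,0,5],[0,0,0,0,0,0,5],[0,0,0,0,0,0,5],[0,0,0,0,0,0,5],[0,0,0,0,0,-4,5],[0,0,0,0,0,-8,8.8],[0,0,0,0,0,-12,8.8],[0,0,0,0,0,-15,8.8],[0,0,0,0,0,-17,8.8],[0,0,0,0,0,-17,8.8]]

```text
clock: 10.35
tool_pos: [0.5012, 0.0666, 0.2534]
eef_rot: [-0.127, 0.992, 0.0, 0.004]
contact_force: [0.5, -0.3, 0.9]
opening: 0.922
```

```bash
python3 - <<'E'
from h import *
snap('wrist','w9');snap('scene','s9');snap('top','t9')
im=cv2.imread('pics/s9.png'); cv2.imwrite('pics/s9c.png',cv2.resize(im[170:370,220:460],None,fx=3,fy=3,interpolation=cv2.INTER_CUBIC))
E
python3 go.py w .383 .3265 .25
```

```text
turn [-0.0005 -0.0007  0.348 ] shift cm [ 4.55 28.17 -0.14] | now [0.4983 0.0655 0.2487] yaw 0.348 F [ 0.2  0.6 -0. ] op 8.81 t 10.5 q7 [ 0.11  0.56 -0.52  1.92  0.4   0.77  1.19]
```

View pics/w9.png

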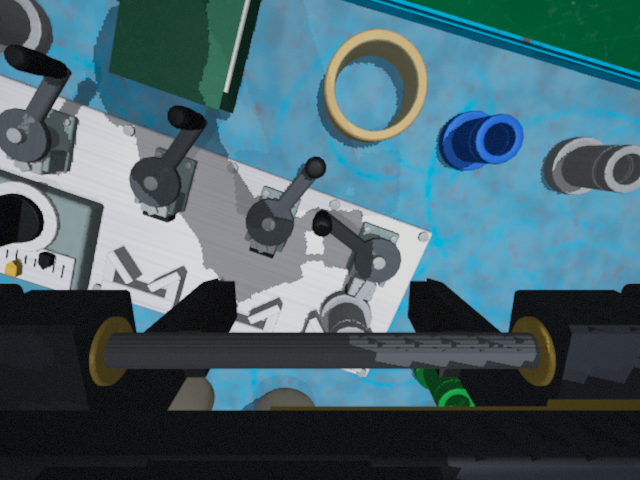

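View pics/s9c.png

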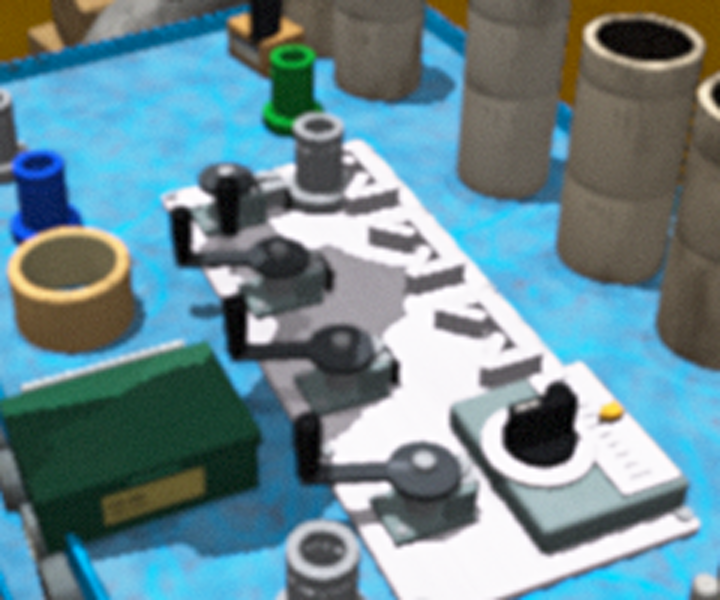

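View pics/t9.png

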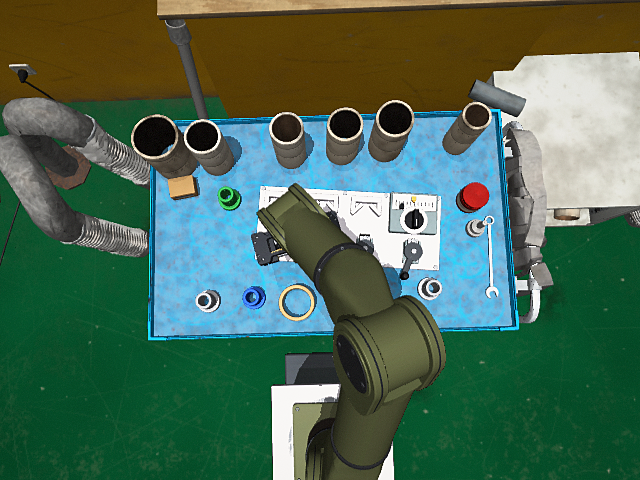

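Lever 1 is closed and its jaw is against the bush. The other two bushes are still at (207,300) and (430,288). Next I'll go to the bush at (0.383, 0.3265).

Request:
carry_out:
  commands:
    - [[0,0,0.1,0.6,4,0,8.8],[0,0,0.2,1.2,8,0,8.8],[0,0,0.3,1.8,12,0,8.8],[0,0,0.35,2.4,16,0,8.8],[0,0,0.35,3,20,0,8.8],[0,0,0.35,3.6,24,0,8.8],[0,0,0.35,4.3,27,0,8.8],[0,0,0.35,4.5,28.2,0,8.8],[0,0,0.35,4.5,28.2,0,8.8],[0,0,0.35,4.5,28.2,0,8.8]]
  force: 30

```text
clock: 11.33
tool_pos: [0.3837, 0.326, 0.248]
eef_rot: [0.047, 0.999, -0.002, -0.001]
contact_force: [1.2, -1.2, 0.4]
opening: 0.997
```

Request:
carry_out:
  commands:
    - [[0,0,0,0,0,4,8.8],[0,0,0,0,0,8,8.8],[0,0,0,0,0,10,8.8],[0,0,0,0,0,10,8.8],[0,0,0,0,0,10,8.8]]

```text
clock: 11.75
tool_pos: [0.3845, 0.3245, 0.1485]
eef_rot: [0.048, 0.999, -0.002, -0.001]
contact_force: [0.3, 0.3, 0.5]
opening: 0.999
```

```bash
python3 - <<'E'
from h import *
s=snap('wrist','w10'); print(proj(s,[.3828,.3269,.075]),proj(s,[.3834,.3263,.016]))
E
python3 go.py w .383 .3265 .052
```

```text
[327.24423714 255.70013459] [325.71945947 235.47788222]
turn [-0.0009  0.0006 -0.0043] shift cm [0.2  0.05 9.76] | now [0.3849 0.3259 0.1496] yaw -0.004 F [0.4 0.2 0.3] op 8.81 t 11.8 q7 [-0.61  0.7  -0.29  2.01  0.41  0.49  0.27]
```

View pics/w10.png

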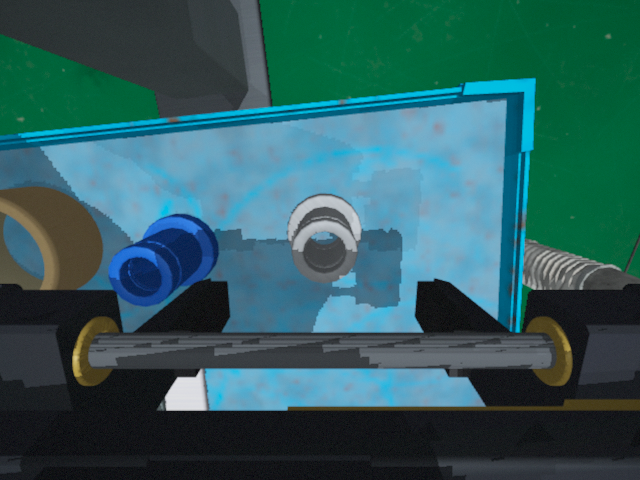

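The bush is at (325,249), centred in the jaws. I'll go down and grip it.

Request:
carry_out:
  commands:
    - [[0,0,0,0.3,0,4,8.8],[0,0,0,0.3,0,8,8.8],[0,0,0,0.3,0,9.6,8.8],[0,0,0,0.3,0,9.6,8.8],[0,0,0,0.3,0,9.6,4],[0,0,0,0.3,0,9.6,4],[0,0,0,0.3,0,9.6,4],[0,0,0,0.3,0,9.6,4],[0,0,0,0.3,0,9.6,4],[0,0,0,0.3,0,9.6,4]]
  force: 30

```text
clock: 12.63
tool_pos: [0.381, 0.3278, 0.054]
eef_rot: [0.047, 0.999, 0.001, 0.0]
contact_force: [-0.4, -0.4, 0.4]
opening: 0.568
```

Request:
carry_out:
  commands:
    - [[0,0,0,0,0,0,4],[0,0,0,0,0,0,4]]

```text
clock: 12.8
tool_pos: [0.3808, 0.327, 0.0536]
eef_rot: [0.047, 0.999, -0.0, 0.0]
contact_force: [0.3, -2.5, 5.6]
opening: 0.493
```

```bash
python3 go.py f -.0075 .0 .2;python3 - <<'E'
from h import *
s=snap('wrist','w11')
E
```

```text
turn [-0.0009  0.0003 -0.002 ] shift cm [-24.88 -29.69 -14.6 ] | now [0.3808 0.327  0.0536] yaw -0.002 F [ 0.3 -2.5  5.6] op 4.34 t 12.8 q7 [-0.71  0.87 -0.15  2.06  0.5   0.24  0.18]
```

View pics/w11.png

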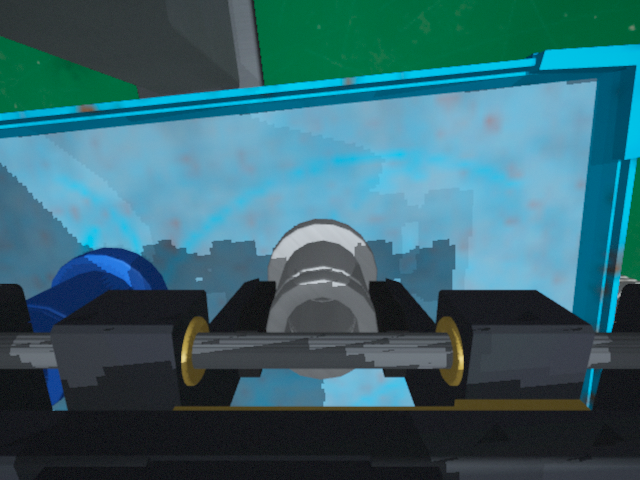

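Request:
carry_out:
  commands:
    - [[0,0,0,0,0,-4,4],[0,0,0,0,0,-8,4],[0,0,0,0,0,-12,4],[0,0,0,-2,-3,-14,4],[0,0,0,-4,-6,-14.5,4],[0,0,0,-6,-9,-14.5,4],[0,0,0,-8,-12,-14.5,4],[0,0,0,-10,-15,-14.5,4],[0,0,0,-12.5,-17,-14.5,4],[0,0,0,-15,-19.5,-14.5,4]]

```text
clock: 13.68
tool_pos: [0.5119, 0.1183, 0.1979]
eef_rot: [0.047, 0.999, 0.0, -0.001]
contact_force: [-0.3, -0.1, -2.0]
opening: 0.49
```

Request:
carry_out:
  commands:
    - [[0,0,0,-2.5,-2.5,0,4],[0,0,0,-5,-5,0,4],[0,0,0,-7,-7.5,0,4],[0,0,0,-9,-9.5,0,4],[0,0,0,-10,-10.2,0,4],[0,0,0,-10,-10.2,0,4],[0,0,0,-10,-10.2,0,4],[0,0,0,-10,-10.2,0,4],[0,0,0,-10,-10.2,0,4],[0,0,0,-10,-10.2,0,4]]

```text
clock: 14.52
tool_pos: [0.6009, 0.0101, 0.1983]
eef_rot: [0.046, 0.999, 0.0, -0.0]
contact_force: [-0.3, -0.1, -1.8]
opening: 0.492
```

```bash
python3 go.py f -.006 .0 .075
```

```text
turn [ 0.0005 -0.0008  0.001 ] shift cm [-0.13 -0.2  12.33] | now [0.6009 0.0101 0.1983] yaw 0.001 F [-0.3 -0.1 -1.8] op 4.34 t 14.52 q7 [ 0.16  0.74 -0.45  1.68  0.41  0.81  1.01]
```

Request:
carry_out:
  commands:
    - [[0,0,0,-0.1,-0.2,3,4],[0,0,0,-0.1,-0.2,6,4],[0,0,0,-0.1,-0.2,9,4],[0,0,0,-0.1,-0.2,11,4],[0,0,0,-0.1,-0.2,12.3,4],[0,0,0,-0.1,-0.2,12.3,4],[0,0,0,-0.1,-0.2,12.3,4],[0,0,0,-0.1,-0.2,12.3,4]]

```text
clock: 15.18
tool_pos: [0.6036, 0.007, 0.0766]
eef_rot: [0.047, 0.999, 0.0, 0.001]
contact_force: [0.6, 0.2, -2.0]
opening: 0.492
```

```bash
python3 go.py f -.006 .0 .0635
```

```text
turn [ 0.0009  0.0025 -0.0012] shift cm [0.18 0.09 1.31] | now [0.6036 0.007  0.0766] yaw -0.001 F [ 0.6  0.2 -2. ] op 4.34 t 15.18 q7 [ 0.11  0.91 -0.35  1.75  0.52  0.57  0.92]
```

Request:
carry_out:
  commands:
    - [[0,0,0,0.1,0.05,0.6,4],[0,0,0,0.1,0.05,1.1,4],[0,0,0,0.1,0.05,1.25,4],[0,0,0,0.1,0.05,1.3,4],[0,0,0,0.1,0.05,1.3,4],[0,0,0,0.1,0.05,1.3,4]]

```text
clock: 15.68
tool_pos: [0.602, 0.0072, 0.0637]
eef_rot: [0.047, 0.999, 0.0, 0.001]
contact_force: [-2.0, 0.7, 6.6]
opening: 0.486
```

```bash
python3 go.py f -.006 .0 .0635
python3 - <<'E'
from h import *
from go import fx
s=snap('wrist','w12'); print(proj(s,[*fx((-.037,0)),.026]),proj(s,[*fx((-.087,0)),.054]))
E
```

```text
turn [ 0.0001  0.0014 -0.0016] shift cm [0.01 0.08 0.02] | now [0.602  0.0072 0.0637] yaw -0.002 F [-2.   0.7  6.6] op 4.28 t 15.68 q7 [ 0.1   0.93 -0.33  1.76  0.53  0.55  0.91]
[325.36154573 222.54982172] [326.19736262 116.63904949]
```

View pics/w12.png

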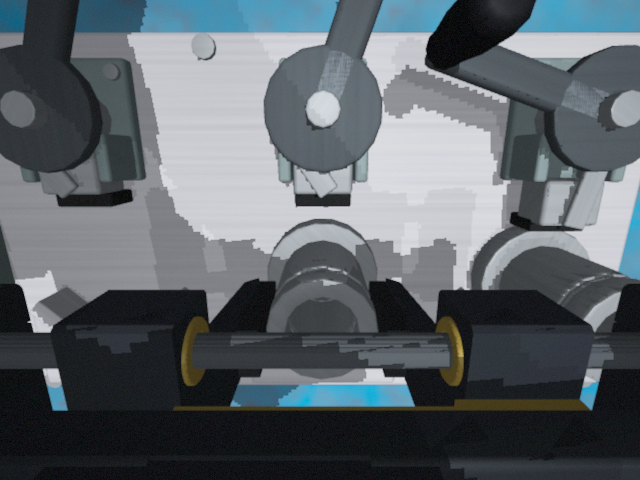

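Measured against its pivot, the bush is about 3 to 4 mm from home and centred (u=322). I'll release it and go to lever 2.

Request:
carry_out:
  commands:
    - [[0,0,0,0.1,0,0,4],[0,0,0,0.1,0,0,6.5],[0,0,0,0.1,0,0,6.5],[0,0,0,0.1,0,0,6.5],[0,0,0,0.1,0,0,6.5],[0,0,0,0.1,0,-3,6.5],[0,0,0,0.1,0,-6,6.5],[0,0,0,0.1,0,-8,6.5],[0,0,0,0.1,0,-8,6.5],[0,0,0,0.1,0,-8,6.5]]

```text
clock: 16.57
tool_pos: [0.6012, 0.0071, 0.143]
eef_rot: [0.047, 0.999, 0.0, 0.001]
contact_force: [-0.4, -1.3, 0.1]
opening: 0.733
```

```bash
python3 - <<'E'
from h import *
snap('wrist','w13')
E
python3 go.py f -.1595 .0257 .144 .35
```

```text
turn [-2.000e-04 -5.000e-04 -3.518e-01] shift cm [15.2   2.68 -0.21] | now [0.6003 0.0069 0.1419] yaw -0.002 F [ 0.5 -0.1 -0.6] op 6.48 t 16.62 q7 [ 0.14  0.82 -0.41  1.73  0.47  0.7   0.96]
```

View pics/w13.png

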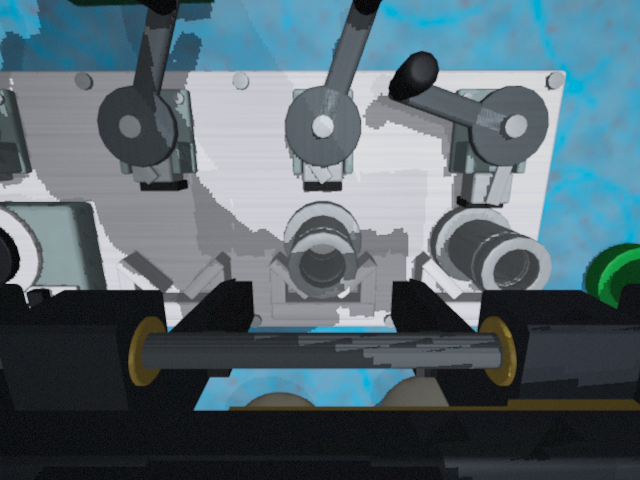

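Bush 2 is in V2 and lever 1 is still closed. Moving to lever 2's handle.

Request:
carry_out:
  commands:
    - [[0,0,-0.12,4,1,-0.5,6.5],[0,0,-0.24,8,2,-0.5,6.5],[0,0,-0.35,12,2.5,-0.5,6.5],[0,0,-0.35,14.9,2.7,-0.5,6.5],[0,0,-0.35,15.2,2.7,-0.5,6.5],[0,0,-0.35,15.2,2.7,-0.5,6.5],[0,0,-0.35,15.2,2.7,-0.5,6.5],[0,0,-0.35,15.2,2.7,-0.5,6.5],[0,0,-0.35,15.2,2.7,-0.5,6.5]]

```text
clock: 17.37
tool_pos: [0.4533, 0.0481, 0.1468]
eef_rot: [-0.127, 0.992, 0.0, 0.001]
contact_force: [-0.2, -0.4, 0.7]
opening: 0.737
```

```bash
python3 - <<'E'
from h import *
snap('wrist','w14')
E
python3 go.py f -.1595 .0257 .078 .35
```

```text
turn [ 0.0003  0.0009 -0.0031] shift cm [0.16 0.01 6.89] | now [0.453  0.0481 0.1469] yaw 0.347 F [ 0.7 -0.3 -0.2] op 6.52 t 17.42 q7 [ 0.05  0.68 -0.41  2.15  0.64  0.43  0.96]
```

View pics/w14.png

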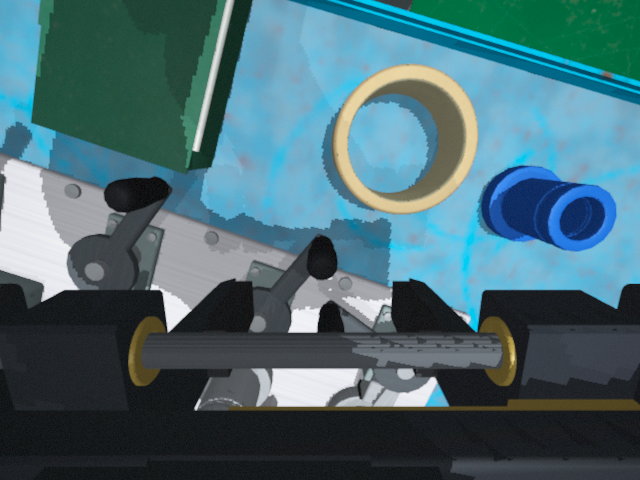

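The handle is at (321,258), centred. I'll go down and grip it.

Request:
carry_out:
  commands:
    - [[0,0,0,0.1,0,3,6.5],[0,0,0,0.1,0,6,6.5],[0,0,0,0.1,0,6.8,6.5],[0,0,0,0.1,0,6.8,1.5],[0,0,0,0.1,0,6.8,1.5],[0,0,0,0.1,0,6.8,1.5],[0,0,0,0.1,0,6.8,1.5],[0,0,0,0.1,0,6.8,1.5],[0,0,0,0.1,0,6.8,1.5],[0,0,0,0.1,0,6.8,1.5]]
  force: 12

```text
clock: 18.25
tool_pos: [0.4512, 0.0479, 0.0797]
eef_rot: [-0.128, 0.992, 0.0, 0.0]
contact_force: [0.9, 0.8, -0.9]
opening: 0.232
```

Request:
carry_out:
  commands:
    - [[0,0,0,0,0,0,1.5],[0,0,0,0,0,0,1.5],[0,0,0,0.4,-0.65,0,1.5],[0,0,0,0.8,-1.3,0,1.5],[0,0,0,1.1,-2,0,1.5],[0,0,0,1.4,-2.7,0,1.5],[0,0,0,1.6,-3.4,0,1.5],[0,0,0,1.75,-4.1,0,1.5],[0,0,0,1.75,-4.9,0,1.5]]

```text
clock: 19.0
tool_pos: [0.4416, -0.0014, 0.0791]
eef_rot: [-0.131, 0.991, 0.002, -0.003]
contact_force: [-9.1, 7.2, 6.7]
opening: 0.21
```

```bash
python3 arc.py 0|head -2
```

```text
now [ 0.4416 -0.0014  0.0791] op 1.85 F [-9.1  7.2  6.7]
r 0.08148686587924543 ang 0.6511137266130032
```

Request:
carry_out:
  commands:
    - [[0,0,0,0.1,-0.75,0,1.5],[0,0,0,0,-1.5,0,1.5],[0,0,0,-0.2,-2.2,0,1.5],[0,0,0,-0.45,-2.9,0,1.5],[0,0,0,-0.8,-3.6,0,1.5],[0,0,0,-1.15,-4.25,0,1.5],[0,0,0,-1.65,-4.85,0,1.5],[0,0,0,-2.1,-5.4,0,1.5],[0,0,0,-2.5,-5.8,0,1.5],[0,0,0,-2.5,-5.8,0,1.5]]

```text
clock: 19.83
tool_pos: [0.4854, -0.0543, 0.079]
eef_rot: [-0.127, 0.992, 0.0, -0.0]
contact_force: [-2.1, -0.1, -1.2]
opening: 0.209
```

```bash
python3 arc.py 0|head -2
```

```text
now [ 0.4854 -0.0543  0.079 ] op 1.84 F [-2.1 -0.1 -1.2]
r 0.07847826719037403 ang 1.5384773121255062
```

Request:
carry_out:
  commands:
    - [[0,0,0,0,0,0,5],[0,0,0,0,0,0,5],[0,0,0,0,0,0,5],[0,0,0,0,0,0,5],[0,0,0,0,0,-4,5],[0,0,0,0,0,-8,8.8],[0,0,0,0,0,-12,8.8],[0,0,0,0,0,-15,8.8],[0,0,0,0,0,-17,8.8],[0,0,0,0,0,-17,8.8]]

```text
clock: 20.67
tool_pos: [0.4876, -0.0533, 0.2532]
eef_rot: [-0.127, 0.992, -0.001, 0.004]
contact_force: [0.4, 0.5, 0.4]
opening: 0.922
```

```bash
python3 - <<'E'
from h import *
snap('wrist','w15');snap('scene','s15');snap('top','t15')
im=cv2.imread('pics/s15.png'); cv2.imwrite('pics/s15c.png',cv2.resize(im[170:400,220:460],None,fx=2.6,fy=2.6,interpolation=cv2.INTER_CUBIC))
E
python3 go.py w .3975 -.2767 .25
```

```text
turn [-0.0004 -0.0012  0.3482] shift cm [ 14.07 -19.34  -0.13] | now [ 0.4846 -0.054   0.2485] yaw 0.348 F [-0.7  0.1  0.5] op 8.76 t 20.82 q7 [ 0.43  0.57 -0.65  1.95  0.49  0.78  1.33]
```

View pics/t15.png

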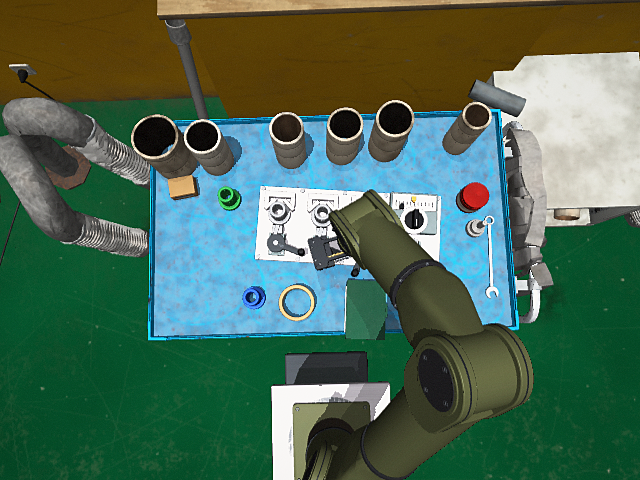

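View pics/s15c.png

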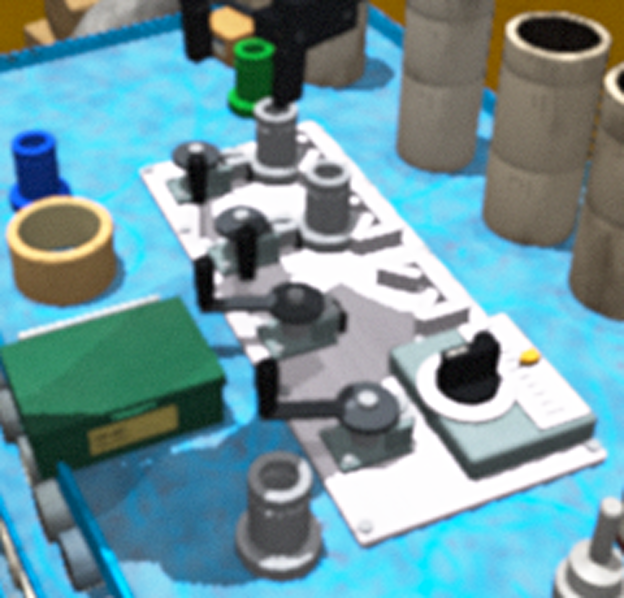

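Run:
```python
from h import *
im=cv2.imread('pics/top0.png'); cv2.imwrite('pics/box.png',cv2.resize(im[260:350,330:450],None,fx=6,fy=6,interpolation=cv2.INTER_CUBIC))
s=load('top0')
for z in(.04,.06,.08,.1): print(z,back(s,385,281,z),back(s,385,338,z))
```

```text
0.04 [ 0.42016221 -0.15595636  0.04      ] [ 0.26981299 -0.14828313  0.04      ]
0.06 [ 0.41895186 -0.1533262   0.06      ] [ 0.27079129 -0.14576466  0.06      ]
0.08 [ 0.4177415  -0.15069603  0.08      ] [ 0.27176959 -0.1432462   0.08      ]
0.1 [ 0.41653115 -0.14806586  0.1       ] [ 0.27274789 -0.14072773  0.1       ]
```

View pics/box.png

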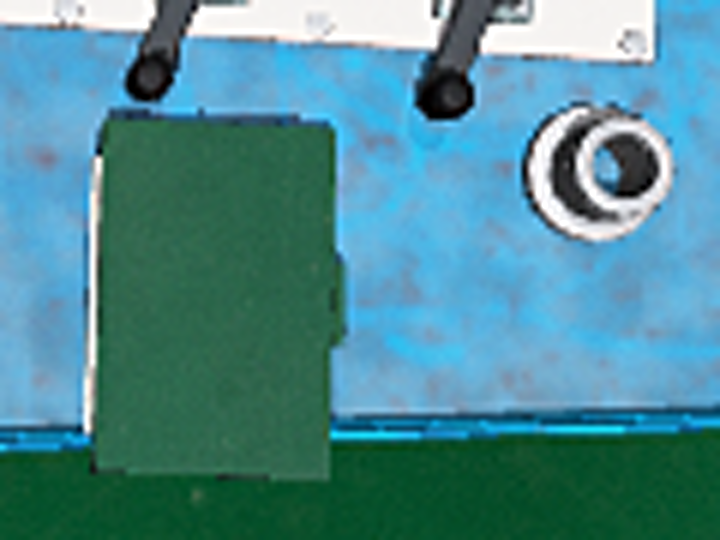

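Lever 2 is closed with its jaw on the bush, and bush 3 hasn't moved. I'll keep this yaw, which clears the lock handle, and go to bush 3.

Request:
carry_out:
  commands:
    - [[0,0,0,2.3,-3.2,0,8.8],[0,0,0,4.6,-6.4,0,8.8],[0,0,0,6.9,-9.6,0,8.8],[0,0,0,9.2,-12.8,0,8.8],[0,0,0,11.5,-16,0,8.8],[0,0,0,13.3,-18.4,0,8.8],[0,0,0,14.1,-19.35,0,8.8],[0,0,0,14.1,-19.35,4,8.8],[0,0,0,14.1,-19.35,8,8.8],[0,0,0,14.1,-19.35,10,8.8]]
  force: 30

```text
clock: 21.65
tool_pos: [0.3948, -0.2758, 0.1446]
eef_rot: [-0.127, 0.992, 0.002, -0.003]
contact_force: [-0.0, -0.7, 0.2]
opening: 0.997
```

Request:
carry_out:
  commands:
    - [[0,0,0,0,0,0,8.8],[0,0,0,0,0,0,8.8],[0,0,0,0,0,0,8.8]]

```text
clock: 21.9
tool_pos: [0.3983, -0.2762, 0.1495]
eef_rot: [-0.128, 0.992, 0.0, 0.0]
contact_force: [0.8, 0.0, 0.1]
opening: 0.999
```

```bash
python3 - <<'E'
from h import *
s=snap('wrist','w16'); print(proj(s,[.398,-.2769,.075]),proj(s,[.3991,-.2762,.016]))
E
python3 go.py w .397 -.2767 .055 .35
```

```text
[322.27504547 257.60623179] [322.61968353 237.67398402]
turn [-0.0008  0.0014 -0.0012] shift cm [0.18 0.03 9.5 ] | now [ 0.3987 -0.2765  0.15  ] yaw 0.349 F [-0.   0.3  0.1] op 8.82 t 21.95 q7 [ 0.84  0.72 -0.53  2.06  0.69  0.54  1.63]
```

View pics/w16.png

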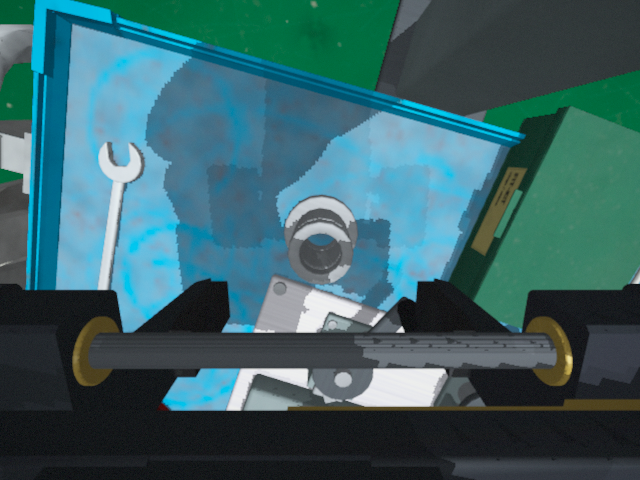

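Bush 3 is at (321,250), centred, and the lock handle at (400,310) is clear of the finger. I'll go down and grip it.

Request:
carry_out:
  commands:
    - [[0,0,0,0.2,0,4,8.8],[0,0,0,0.2,0,8,8.8],[0,0,0,0.2,0,9.5,8.8],[0,0,0,0.2,0,9.5,8.8],[0,0,0,0.2,0,9.5,4],[0,0,0,0.2,0,9.5,4],[0,0,0,0.2,0,9.5,4],[0,0,0,0.2,0,9.5,4],[0,0,0,0.2,0,9.5,4],[0,0,0,0.2,0,9.5,4]]
  force: 30

```text
clock: 22.78
tool_pos: [0.3962, -0.2774, 0.0549]
eef_rot: [-0.128, 0.992, -0.0, 0.001]
contact_force: [-0.3, -0.6, -0.8]
opening: 0.574
```

Request:
carry_out:
  commands:
    - [[0,0,0,0,0,0,4],[0,0,0,0,0,0,4],[0,0,0,0,0,0,4]]

```text
clock: 23.03
tool_pos: [0.3961, -0.2774, 0.0545]
eef_rot: [-0.128, 0.992, -0.0, 0.0]
contact_force: [0.3, -0.6, 5.9]
opening: 0.49
```

```bash
python3 go.py f -.0065 -.12 .2
```

```text
turn [-0.0007  0.0005  0.3481] shift cm [-23.    11.13 -14.54] | now [ 0.3961 -0.2774  0.0545] yaw 0.348 F [ 0.3 -0.6  5.9] op 4.32 t 23.03 q7 [ 0.69  0.87 -0.29  2.12  0.91  0.28  1.44]
```

Request:
carry_out:
  commands:
    - [[0,0,0,0,0,-4,4],[0,0,0,0,0,-8,4],[0,0,0,0,0,-12,4],[0,0,0.1,-3,1.5,-14.5,4],[0,0,0.2,-6,3,-14.5,4],[0,0,0.3,-9,4.5,-14.5,4],[0,0,0.35,-12.5,6,-14.5,4],[0,0,0.35,-16,7.7,-14.5,4],[0,0,0.35,-19.5,9.4,-14.5,4],[0,0,0.35,-22,10.6,-14.5,4]]

```text
clock: 23.87
tool_pos: [0.5839, -0.1149, 0.1988]
eef_rot: [0.045, 0.999, 0.001, 0.0]
contact_force: [-0.4, 0.5, -2.5]
opening: 0.488
```

Request:
carry_out:
  commands:
    - [[0,0,0,0,0,0,4],[0,0,0,0,0,0,4],[0,0,0,0,0,0,4],[0,0,0,0,0,0,4],[0,0,0,0,0,0,4]]

```text
clock: 24.28
tool_pos: [0.5806, -0.1204, 0.1989]
eef_rot: [0.048, 0.999, -0.0, -0.001]
contact_force: [-0.4, -1.4, -2.2]
opening: 0.488
```

```bash
python3 go.py f -.0065 -.12 .076
```

```text
turn [-0.001  -0.0015 -0.0036] shift cm [-0.91  1.   12.28] | now [ 0.5806 -0.1204  0.1989] yaw -0.004 F [-0.4 -1.4 -2.2] op 4.3 t 24.28 q7 [ 0.41  0.74 -0.51  1.7   0.47  0.82  1.17]
```

Request:
carry_out:
  commands:
    - [[0,0,0,-0.9,0.8,3,4],[0,0,0,-0.9,0.8,6,4],[0,0,0,-0.9,0.8,9,4],[0,0,0,-0.9,0.8,11,4],[0,0,0,-0.9,0.8,12.3,4],[0,0,0,-0.9,0.8,12.3,4],[0,0,0,-0.9,0.8,12.3,4],[0,0,0,-0.9,0.8,12.3,4]]

```text
clock: 24.95
tool_pos: [0.5926, -0.1119, 0.0776]
eef_rot: [0.047, 0.999, 0.0, 0.001]
contact_force: [-0.4, 0.4, -1.8]
opening: 0.491
```

```bash
python3 go.py f -.0065 -.12 .0645
```

```text
turn [ 0.0003  0.0026 -0.0022] shift cm [0.23 0.03 1.31] | now [ 0.5926 -0.1119  0.0776] yaw -0.002 F [-0.4  0.4 -1.8] op 4.33 t 24.95 q7 [ 0.33  0.92 -0.4   1.75  0.58  0.59  1.06]
```

Request:
carry_out:
  commands:
    - [[0,0,0,0.2,0,0.6,4],[0,0,0,0.2,0,1.1,4],[0,0,0,0.2,0,1.25,4],[0,0,0,0.2,0,1.3,4],[0,0,0,0.2,0,1.3,4],[0,0,0,0.2,0,1.3,4]]

```text
clock: 25.45
tool_pos: [0.5897, -0.1117, 0.0646]
eef_rot: [0.047, 0.999, -0.0, 0.0]
contact_force: [-2.7, -1.4, 7.9]
opening: 0.493
```

```bash
python3 go.py f -.0065 -.12 .0645
python3 - <<'E'
from h import *
from go import fx
s=snap('wrist','w17'); print(proj(s,[*fx((-.037,-.12)),.026]),proj(s,[*fx((-.087,-.12)),.054]))
E
```

```text
turn [-0.0008  0.0008 -0.0018] shift cm [-0.07  0.03  0.01] | now [ 0.5897 -0.1117  0.0646] yaw -0.002 F [-2.7 -1.4  7.9] op 4.34 t 25.45 q7 [ 0.33  0.93 -0.38  1.76  0.6   0.57  1.05]
[324.49277182 224.67068805] [324.98550723 120.28495723]
```

View pics/w17.png

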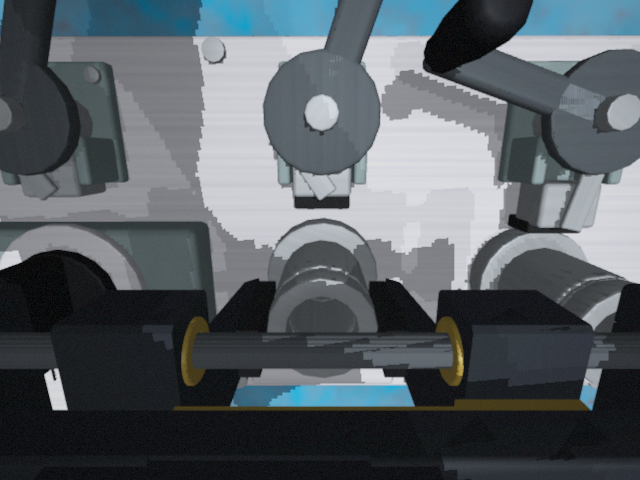

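Measured against the pivot, bush 3 is about 4 mm from home and centred. I'll release it and go to lever 3.

Request:
carry_out:
  commands:
    - [[0,0,0,0,0,0,6.5],[0,0,0,0,0,0,6.5],[0,0,0,0,0,0,6.5],[0,0,0,0,0,0,6.5],[0,0,0,0,0,-3,6.5],[0,0,0,0,0,-6,6.5],[0,0,0,0,0,-8,6.5],[0,0,0,0,0,-8,6.5],[0,0,0,0,0,-8,6.5]]

```text
clock: 26.25
tool_pos: [0.5903, -0.1116, 0.1441]
eef_rot: [0.047, 0.999, -0.0, 0.001]
contact_force: [0.1, 0.6, -0.6]
opening: 0.735
```

```bash
python3 - <<'E'
from h import *
snap('wrist','w18')
E
python3 go.py f -.1595 -.0943 .146 .35
```

```text
turn [-1.000e-04 -3.000e-04 -3.517e-01] shift cm [15.2   2.58 -0.31] | now [ 0.5893 -0.1116  0.1429] yaw -0.002 F [ 0.1 -0.1  0.1] op 6.49 t 26.3 q7 [ 0.37  0.82 -0.46  1.73  0.52  0.72  1.11]
```

View pics/w18.png

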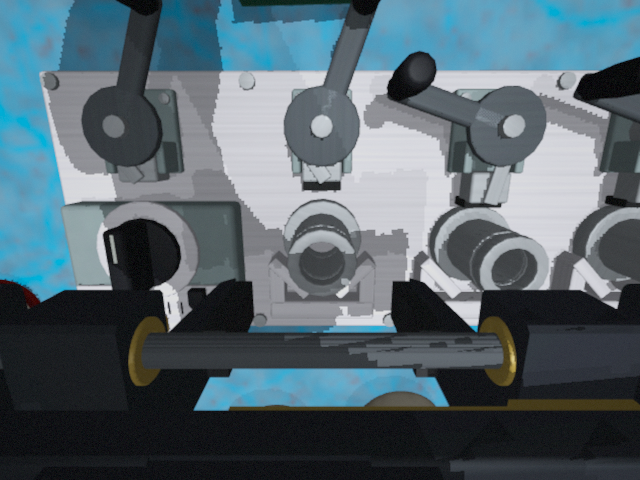

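Bush 3 is placed in V3. Moving to lever 3's handle.

Request:
carry_out:
  commands:
    - [[0,0,-0.12,4,1,-0.5,6.5],[0,0,-0.24,8,2,-0.5,6.5],[0,0,-0.35,12,2.5,-0.5,6.5],[0,0,-0.35,14.9,2.6,-0.5,6.5],[0,0,-0.35,15.2,2.6,-0.5,6.5],[0,0,-0.35,15.2,2.6,-0.5,6.5],[0,0,-0.35,15.2,2.6,-0.5,6.5],[0,0,-0.35,15.2,2.6,-0.5,6.5],[0,0,-0.35,15.2,2.6,-0.5,6.5]]

```text
clock: 27.05
tool_pos: [0.4423, -0.0714, 0.1479]
eef_rot: [-0.127, 0.992, 0.0, 0.001]
contact_force: [1.4, -0.0, 0.3]
opening: 0.737
```

```bash
python3 - <<'E'
from h import *
snap('wrist','w19')
E
python3 go.py f -.1595 -.0943 .078 .35
```

```text
turn [ 0.0002  0.0012 -0.0024] shift cm [0.17 0.   6.99] | now [ 0.442  -0.0714  0.1479] yaw 0.348 F [-0.2  1.3 -0.9] op 6.51 t 27.1 q7 [ 0.35  0.68 -0.46  2.17  0.72  0.44  1.14]
```

View pics/w19.png

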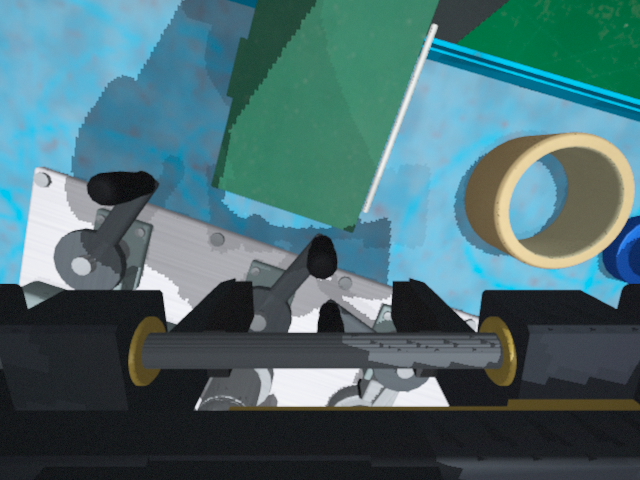

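The handle is centred at (321,258). The green box corner is close, so I'll check clearance before going down.

Run:
```python
from h import *
from go import fx
s=load('top0'); im=cv2.imread('pics/scene0.png'); cv2.imwrite('pics/sbox.png',cv2.resize(im[270:360,210:330],None,fx=6,fy=6,interpolation=cv2.INTER_CUBIC))
sc=load('scene0')
for z in(.04,.05,.06,.07,.08,.09): print(z,back(s,385.3,280.5,z).round(4),proj(sc,back(s,385.3,280.5,z)), ((proj(sc,back(s,385.3,280.5,z))-[210,270]+.5)*6).round())
for a in(0,.2,.4,.6,.8,1,1.2,1.4):
    t=np.pi-.35+a; print(a,fx((-.087+.077*np.cos(t),-.12+.077*np.sin(t))).round(4))
```

```text
0.04 [ 0.4215 -0.1568  0.04  ] [308.60415891 318.47726084] [595. 294.]
0.05 [ 0.4209 -0.1555  0.05  ] [307.9477936  314.58407574] [591. 271.]
0.06 [ 0.4202 -0.1542  0.06  ] [307.28400733 310.64687378] [587. 247.]
0.07 [ 0.4196 -0.1529  0.07  ] [306.61267355 306.66490422] [583. 223.]
0.08 [ 0.419  -0.1515  0.08  ] [305.93366278 302.63739916] [579. 199.]
0.09 [ 0.4184 -0.1502  0.09  ] [305.24684258 298.56357303] [574. 174.]
0 [ 0.4407 -0.071 ]
0.2 [ 0.4355 -0.0855]
0.4 [ 0.4333 -0.1007]
0.6 [ 0.4342 -0.1161]
0.8 [ 0.4381 -0.131 ]
1 [ 0.4449 -0.1448]
1.2 [ 0.4543 -0.1569]
1.4 [ 0.466 -0.167]
```

View pics/sbox.png

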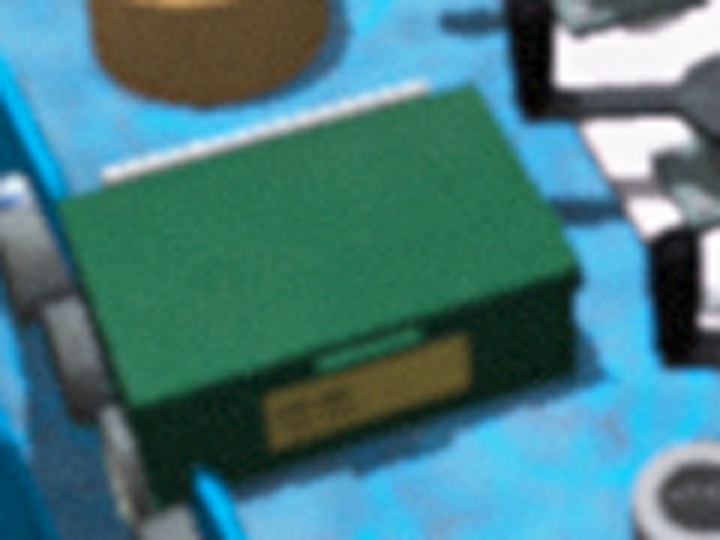

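The box top is about 50 mm high and the fingertips stay at 70 mm, so it's clear. I'll close lever 3.

Request:
carry_out:
  commands:
    - [[0,0,0,0.1,0,3,6.5],[0,0,0,0.1,0,6,6.5],[0,0,0,0.1,0,6.8,6.5],[0,0,0,0.1,0,6.8,1.5],[0,0,0,0.1,0,6.8,1.5],[0,0,0,0.1,0,6.8,1.5],[0,0,0,0.1,0,6.8,1.5],[0,0,0,0.1,0,6.8,1.5],[0,0,0,0.1,0,6.8,1.5],[0,0,0,0.1,0,6.8,1.5]]
  force: 12

```text
clock: 27.93
tool_pos: [0.44, -0.0718, 0.0806]
eef_rot: [-0.128, 0.992, 0.0, 0.001]
contact_force: [-0.2, -0.3, -0.3]
opening: 0.232
```

Request:
carry_out:
  commands:
    - [[0,0,0,0,0,0,1.5],[0,0,0,0,0,0,1.5],[0,0,0,0.4,-0.65,0,1.5],[0,0,0,0.8,-1.3,0,1.5],[0,0,0,1.1,-2,0,1.5],[0,0,0,1.4,-2.7,0,1.5],[0,0,0,1.6,-3.4,0,1.5],[0,0,0,1.75,-4.1,0,1.5],[0,0,0,1.75,-4.9,0,1.5]]

```text
clock: 28.68
tool_pos: [0.4302, -0.1209, 0.08]
eef_rot: [-0.13, 0.992, 0.002, -0.004]
contact_force: [-8.9, 6.5, 7.1]
opening: 0.205
```

Request:
carry_out:
  commands:
    - [[0,0,0,0.1,-0.75,0,1.5],[0,0,0,0,-1.5,0,1.5],[0,0,0,-0.2,-2.2,0,1.5],[0,0,0,-0.45,-2.9,0,1.5],[0,0,0,-0.8,-3.6,0,1.5],[0,0,0,-1.15,-4.25,0,1.5],[0,0,0,-1.65,-4.85,0,1.5],[0,0,0,-2.1,-5.4,0,1.5],[0,0,0,-2.5,-5.8,0,1.5],[0,0,0,-2.5,-5.8,0,1.5]]

```text
clock: 29.52
tool_pos: [0.4743, -0.1738, 0.08]
eef_rot: [-0.127, 0.992, 0.0, -0.0]
contact_force: [-1.5, 0.3, -1.9]
opening: 0.21
```

```bash
python3 arc.py -.12|head -2
```

```text
now [ 0.4743 -0.1738  0.08  ] op 1.85 F [-1.5  0.3 -1.9]
r 0.07850050556269852 ang 1.5373169084657405
```

Request:
carry_out:
  commands:
    - [[0,0,0,0,0,0,5],[0,0,0,0,0,0,5],[0,0,0,0,0,0,5],[0,0,0,0,0,0,5],[0,0,0,0,0,-4,5],[0,0,0,0,0,-8,6],[0,0,0,0,0,-12,6],[0,0,0,0,0,-15,6],[0,0,0,0,0,-17,6],[0,0,0,0,0,-17,6]]

```text
clock: 30.35
tool_pos: [0.4766, -0.1733, 0.2544]
eef_rot: [-0.128, 0.992, -0.002, 0.004]
contact_force: [0.7, 0.3, -0.2]
opening: 0.684
```

```bash
python3 - <<'E'
from h import *
snap('wrist','w20');snap('scene','s20')
im=cv2.imread('pics/s20.png'); cv2.imwrite('pics/s20c.png',cv2.resize(im[170:400,220:460],None,fx=2.6,fy=2.6,interpolation=cv2.INTER_CUBIC))
E
python3 go.py f -.02 -.25 .24
```

```text
turn [-0.0011  0.0013  0.348 ] shift cm [-7.11 -8.69  1.08] | now [ 0.4742 -0.1735  0.2506] yaw 0.348 F [ 0.7 -0.3  0. ] op 6.0 t 30.45 q7 [ 0.7   0.6  -0.7   1.9   0.52  0.83  1.54]
```

View pics/w20.png

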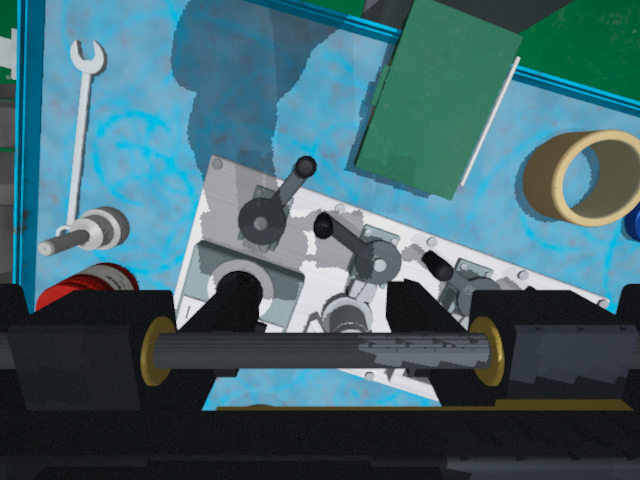

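View pics/s20c.png

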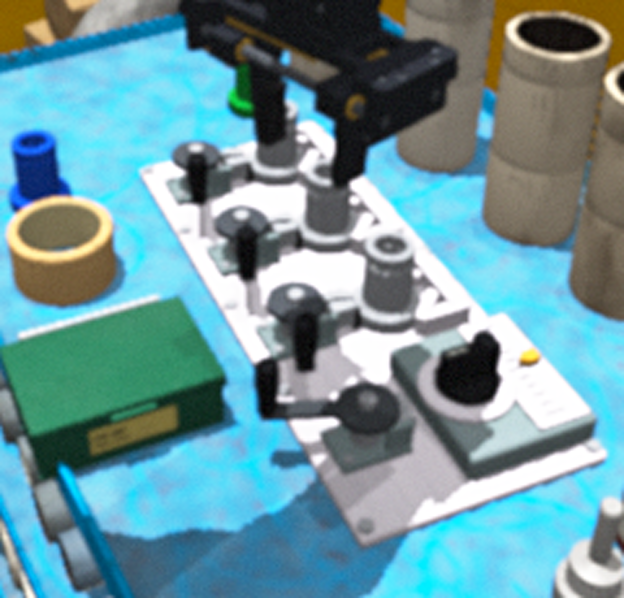

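All three levers are closed with the bushes in their Vs, and the lock lever is still open. Next I'll look at the knob and scale up close.

```bash
python3 go.py f .035 -.255 .17
```

```text
turn [-0.0011  0.0013  0.348 ] shift cm [-12.1  -11.03   8.09] | now [ 0.4742 -0.1735  0.2506] yaw 0.348 F [ 0.7 -0.3  0. ] op 6.0 t 30.45 q7 [ 0.7   0.6  -0.7   1.9   0.52  0.83  1.54]
```

Request:
carry_out:
  commands:
    - [[0,0,0.1,-3,-2.7,0,6],[0,0,0.2,-6,-5.4,0,6],[0,0,0.3,-9,-8,2,6],[0,0,0.35,-11.5,-10.4,4,6],[0,0,0.35,-12.1,-11,6,6],[0,0,0.35,-12.1,-11,8,6],[0,0,0.35,-12.1,-11,8,6],[0,0,0.35,-12.1,-11,8,6],[0,0,0.35,-12.1,-11,8,6],[0,0,0.35,-12.1,-11,8,6]]

```text
clock: 31.28
tool_pos: [0.6194, -0.2487, 0.1715]
eef_rot: [0.047, 0.999, -0.0, 0.001]
contact_force: [-0.5, -0.3, 0.6]
opening: 0.682
```

Request:
carry_out:
  commands:
    - [[0,0,0,0,0,0,6],[0,0,0,0,0,0,6]]

```text
clock: 31.45
tool_pos: [0.6194, -0.2491, 0.1715]
eef_rot: [0.047, 0.999, -0.0, 0.001]
contact_force: [0.5, -0.6, -0.9]
opening: 0.68
```

```bash
python3 - <<'E'
from h import *
snap('wrist','w21')
im=cv2.imread('pics/w21.png'); cv2.imwrite('pics/w21c.png',cv2.resize(im[120:320,190:450],None,fx=3,fy=3,interpolation=cv2.INTER_CUBIC))
E
python3 go.py f .035 -.255 .17
```

```text
turn [-0.0004  0.0014 -0.0016] shift cm [-0.01 -0.06  0.12] | now [ 0.6193 -0.2491  0.1712] yaw -0.002 F [ 0.  -0.  -0.2] op 6.0 t 31.5 q7 [ 0.58  0.88 -0.54  1.48  0.52  0.92  1.37]
```

View pics/w21.png

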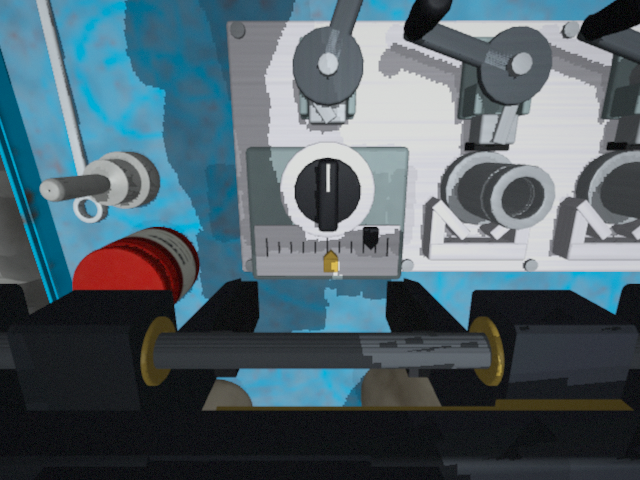

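View pics/w21c.png

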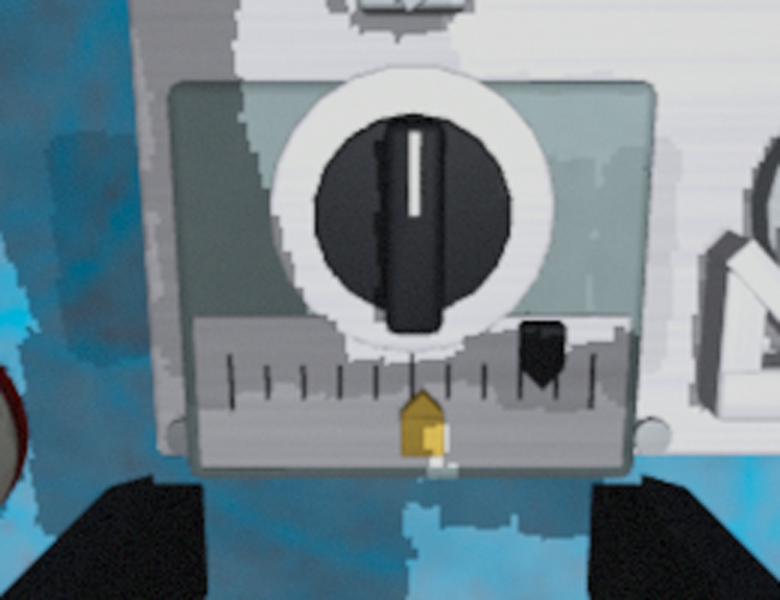

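The mark tip is at crop (422,390) and the pointer tip at (542,387). Ticks are 36 px apart, so 10 mm each: 120 px is about 33 mm, or 1.66 rad clockwise. Now I'll locate the knob axis.

```bash
python3 - <<'E'
from h import *
from go import fx,F
s=load('w21'); t=load('top0')
def inv(p):
    d=p[:2]-F[:2]; c,q=np.cos(F[2]),np.sin(F[2]); return np.array([c*d[0]+q*d[1],-q*d[0]+c*d[1]])*1000
P=lambda x,y:(190+(x+.5)/3-.5,120+(y+.5)/3-.5)
for n,(x,y),z in(('skirt',(413,213),.05),('bartop',(415,222),.08),('ptr',(542,387),.042),('mark',(422,390),.042),('tick0',(231,380),.04),('tick10',(592,380),.04)):
    print(n,inv(back(s,*P(x,y),z)).round(1))
print('pivot4',inv(back(s,328,63,.054)))
T=lambda x,y:(245+(x+.5)/3.9-.5,175+(y+.5)/3.9-.5)
for n,(x,y),z in(('knobtop',(661,172),.055),('ptr',(611,128),.042),('mark',(657,106),.042)): print('top',n,inv(back(t,*T(x,y),z)).round(1))
E
python3 go.py f -.006 -.25 .12; python3 go.py f -.006 -.25 .063
```

```text
skirt [  -3.8 -251.3]
bartop [  -5.  -251.3]
ptr [  44.7 -215.6]
mark [  45.5 -248.6]
tick0 [  43.1 -301.3]
tick10 [  43.3 -201.6]
pivot4 [ -91.12462148 -251.11933908]
top knobtop [  -0.5 -249.5]
top ptr [  31.4 -215.9]
top mark [  49.1 -247.4]
turn [-0.0004  0.0014 -0.0016] shift cm [4.1  0.44 5.12] | now [ 0.6193 -0.2491  0.1712] yaw -0.002 F [ 0.  -0.  -0.2] op 6.0 t 31.5 q7 [ 0.58  0.88 -0.54  1.48  0.52  0.92  1.37]
turn [-0.0004  0.0014 -0.0016] shift cm [ 4.11  0.44 10.82] | now [ 0.6193 -0.2491  0.1712] yaw -0.002 F [ 0.  -0.  -0.2] op 6.0 t 31.5 q7 [ 0.58  0.88 -0.54  1.48  0.52  0.92  1.37]
```

```bash
python3 go.py f -.0025 -.2505 .065
```

```text
turn [-0.0004  0.0014 -0.0016] shift cm [ 3.76  0.39 10.62] | now [ 0.6193 -0.2491  0.1712] yaw -0.002 F [ 0.  -0.  -0.2] op 6.0 t 31.5 q7 [ 0.58  0.88 -0.54  1.48  0.52  0.92  1.37]
```

Request:
carry_out:
  commands:
    - [[0,0,0,2,0.2,0,6],[0,0,0,3.75,0.4,0,6],[0,0,0,3.75,0.4,3,6],[0,0,0,3.75,0.4,6,6],[0,0,0,3.75,0.4,6,6],[0,0,0,3.75,0.4,6,6],[0,0,0,3.75,0.4,6,6]]
  force: 10

```text
clock: 32.08
tool_pos: [0.5832, -0.2414, 0.1116]
eef_rot: [0.047, 0.999, -0.0, 0.001]
contact_force: [0.5, -0.1, 0.4]
opening: 0.684
```

```bash
python3 go.py f -.0025 -.2505 .065;python3 - <<'E'
from h import *
snap('wrist','w22')
E
```

```text
turn [ 0.      0.0022 -0.0017] shift cm [ 0.09 -0.04  4.66] | now [ 0.5832 -0.2414  0.1116] yaw -0.002 F [ 0.5 -0.1  0.4] op 6.03 t 32.08 q7 [ 0.58  0.91 -0.49  1.64  0.58  0.74  1.29]
```

View pics/w22.png

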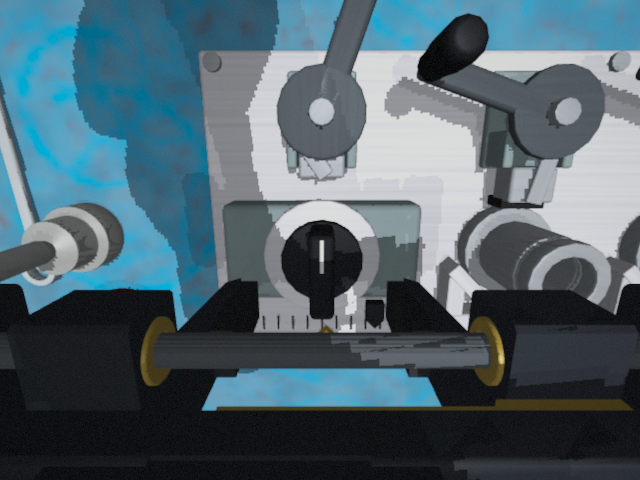

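The bar is centred at u=321. I'll go down and grip it.

Request:
carry_out:
  commands:
    - [[0,0,0,0.05,0,2.5,6],[0,0,0,0.05,0,4.6,6],[0,0,0,0.05,0,4.6,6],[0,0,0,0.05,0,4.6,1],[0,0,0,0.05,0,4.6,1],[0,0,0,0.05,0,4.6,1],[0,0,0,0.05,0,4.6,1],[0,0,0,0.05,0,4.6,1],[0,0,0,0.05,0,4.6,1],[0,0,0,0.05,0,4.6,1]]
  force: 10

```text
clock: 32.97
tool_pos: [0.5817, -0.2415, 0.0645]
eef_rot: [0.047, 0.999, -0.0, 0.0]
contact_force: [-0.1, -0.3, 0.3]
opening: 0.176
```

Request:
carry_out:
  commands:
    - [[0,0,0,0,0,0,1],[0,0,0,0,0,0,1],[0,0,0,0,0,0,1],[0,0,0,0,0,0,1]]

```text
clock: 33.3
tool_pos: [0.5817, -0.2416, 0.0645]
eef_rot: [0.047, 0.999, -0.0, 0.0]
contact_force: [-1.0, -1.0, 3.0]
opening: 0.161
```

```bash
python3 go.py f -.0025 -.2505 .065
```

```text
turn [-0.0003  0.0003 -0.0017] shift cm [-0.07 -0.01 -0.05] | now [ 0.5817 -0.2416  0.0645] yaw -0.002 F [-1. -1.  3.] op 1.42 t 33.3 q7 [ 0.56  0.97 -0.45  1.66  0.63  0.66  1.25]
```

Request:
carry_out:
  commands:
    - [[0,0,0.1,0,0,0,1],[0,0,0.2,0,0,0,1],[0,0,0.3,0,0,0,1],[0,0,0.4,0,0,0,1],[0,0,0.5,0,0,0,1],[0,0,0.6,0,0,0,1],[0,0,0.7,0,0,0,1],[0,0,0.8,0,0,0,1],[0,0,0.85,0,0,0,1],[0,0,0.85,0,0,0,1]]

```text
clock: 34.13
tool_pos: [0.5821, -0.2408, 0.0645]
eef_rot: [0.455, 0.891, 0.0, 0.0]
contact_force: [0.0, 0.8, 3.7]
opening: 0.159
```

```bash
python3 go.py f -.0025 -.2505 .065 -1.65;python3 - <<'E'
from h import *
snap('wrist','w23')
E
```

```text
turn [0.001  0.     0.7977] shift cm [-0.09 -0.03 -0.05] | now [ 0.5821 -0.2408  0.0645] yaw -0.852 F [0.  0.8 3.7] op 1.4 t 34.13 q7 [ 0.45  0.94 -0.24  1.67  0.36  0.57  0.63]
```

View pics/w23.png

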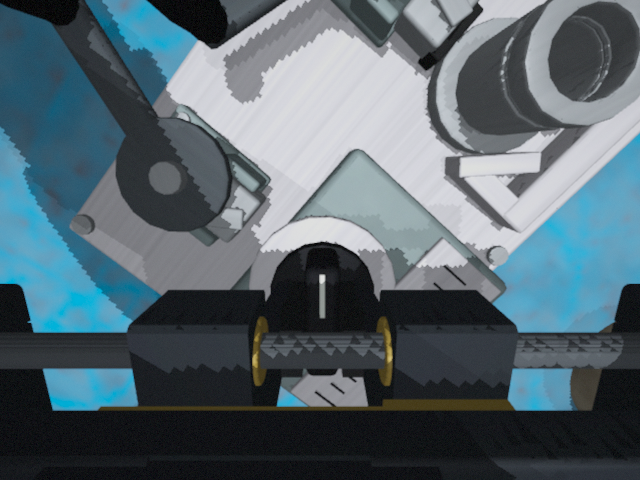

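The knob turns with the gripper. I'll continue to 1.65 rad.

Request:
carry_out:
  commands:
    - [[0,0,0.1,0,0,0,1],[0,0,0.2,0,0,0,1],[0,0,0.3,0,0,0,1],[0,0,0.4,0,0,0,1],[0,0,0.5,0,0,0,1],[0,0,0.6,0,0,0,1],[0,0,0.7,0,0,0,1],[0,0,0.8,0,0,0,1],[0,0,0.8,0,0,0,1],[0,0,0.8,0,0,0,1]]

```text
clock: 35.02
tool_pos: [0.583, -0.2406, 0.0645]
eef_rot: [0.764, 0.645, 0.001, 0.001]
contact_force: [3.5, 1.5, 2.8]
opening: 0.158
```

Request:
carry_out:
  commands:
    - [[0,0,0,0,0,0,1],[0,0,0,0,0,0,1]]

```text
clock: 35.18
tool_pos: [0.583, -0.2407, 0.0645]
eef_rot: [0.765, 0.644, 0.001, 0.001]
contact_force: [3.4, 2.5, 2.9]
opening: 0.157
```

```bash
python3 go.py f -.0025 -.2505 .065 -1.65;python3 - <<'E'
from h import *
snap('wrist','w24')
snap('scene','s24'); snap('top','t24')
im=cv2.imread('pics/s24.png'); cv2.imwrite('pics/s24c.png',cv2.resize(im[280:380,350:480],None,fx=6,fy=6,interpolation=cv2.INTER_CUBIC))
E
```

```text
turn [ 0.0025 -0.0014  0.0012] shift cm [-0.11 -0.04 -0.05] | now [ 0.583  -0.2407  0.0645] yaw -1.649 F [3.4 2.5 2.9] op 1.38 t 35.18 q7 [ 0.34  0.94 -0.04  1.67  0.06  0.53  0.09]
```

View pics/s24c.png

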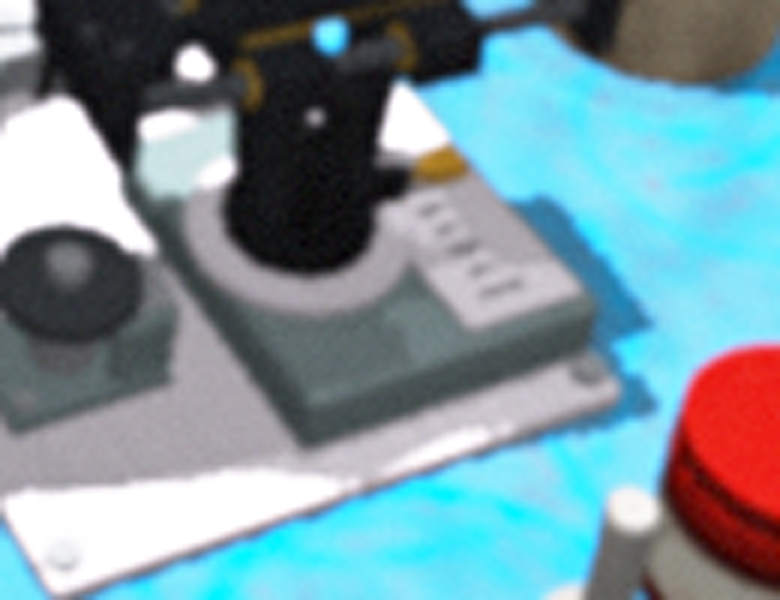

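It looks nearly aligned. I'll release the knob, rise, and check from above.

Request:
carry_out:
  commands:
    - [[0,0,0,0,0,0,4],[0,0,0,0,0,0,4],[0,0,0,0,0,0,4],[0,0,0,0,0,0,4],[0,0,0,0,0,-3,4],[0,0,0,0,0,-6,6],[0,0,-0.12,0,0,-10.5,6],[0,0,-0.24,0,0,-10.5,6],[0,0,-0.36,0,0,-10.5,6],[0,0,-0.48,0,0,-10.5,6]]

```text
clock: 36.17
tool_pos: [0.5813, -0.2421, 0.1702]
eef_rot: [0.588, 0.809, -0.0, 0.001]
contact_force: [0.7, -0.2, -0.8]
opening: 0.677
```

Request:
carry_out:
  commands:
    - [[0,0,-0.12,0,0,0,6],[0,0,-0.24,0,0,0,6],[0,0,-0.36,0,0,0,6],[0,0,-0.48,0,0,0,6],[0,0,-0.6,0,0,0,6],[0,0,-0.72,0,0,0,6],[0,0,-0.84,0,0,0,6],[0,0,-0.96,0,0,0,6],[0,0,-1.08,0,0,0,6],[0,0,-1.16,0,0,0,6]]

```text
clock: 37.0
tool_pos: [0.5805, -0.2421, 0.1687]
eef_rot: [0.049, 0.999, -0.0, -0.001]
contact_force: [-0.0, 0.0, -0.5]
opening: 0.683
```

```bash
python3 go.py f .035 -.2525 .17
```

```text
turn [-0.0006 -0.0018 -0.0065] shift cm [-3.93 -0.12 -0.14] | now [ 0.5805 -0.2421  0.1687] yaw -0.006 F [-0.   0.  -0.5] op 6.01 t 37.0 q7 [ 0.6   0.83 -0.51  1.61  0.51  0.84  1.35]
```

Request:
carry_out:
  commands:
    - [[0,0,0,-2,0,0,6],[0,0,0,-3.9,0,0,6],[0,0,0,-3.9,0,0,6],[0,0,0,-3.9,0,0,6],[0,0,0,-3.9,0,0,6],[0,0,0,-3.9,0,0,6]]

```text
clock: 37.5
tool_pos: [0.6189, -0.2457, 0.1689]
eef_rot: [0.052, 0.999, -0.0, -0.001]
contact_force: [-0.2, 0.6, -0.5]
opening: 0.677
```

```bash
python3 - <<'E'
from h import *
snap('wrist','w25')
im=cv2.imread('pics/w25.png'); cv2.imwrite('pics/w25c.png',cv2.resize(im[200:290,250:410],None,fx=5,fy=5,interpolation=cv2.INTER_CUBIC))
E
python3 go.py f .035 -.255 .17
```

```text
turn [-0.0005 -0.0016 -0.0116] shift cm [-0.06 -0.39 -0.1 ] | now [ 0.6191 -0.2457  0.169 ] yaw -0.012 F [-0.7  0.3  0.3] op 6.01 t 37.55 q7 [ 0.57  0.87 -0.51  1.49  0.49  0.91  1.37]
```

View pics/w25c.png

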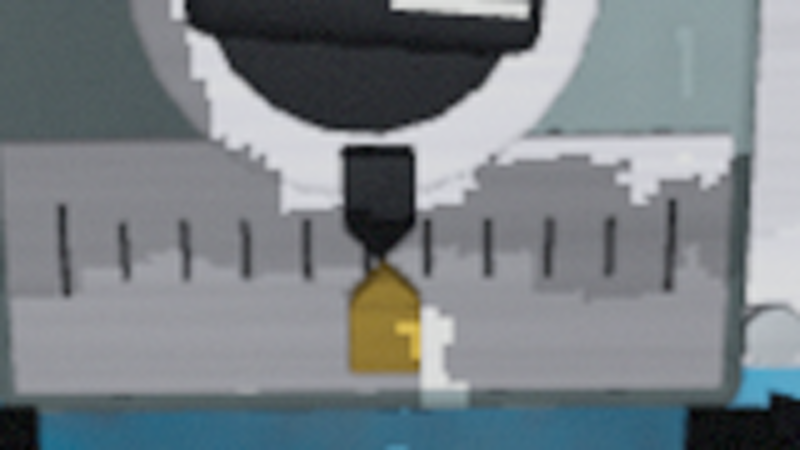

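Sub-pixel check of the two tips.

Run:
```python
from h import *
s=load('w25'); im=s['pixels'].astype(int)
hsv=cv2.cvtColor(s['pixels'],cv2.COLOR_RGB2HSV)
def cen(mask,rows):
    for v in rows:
        c=np.where(mask[v,310:345])[0]+310
        if len(c): print(v,c.min(),c.max(),(c.min()+c.max())/2)
blk=(im.max(2)<60); brass=((hsv[...,1]>120)&(hsv[...,0]>10)&(hsv[...,0]<35))
print('black');cen(blk,range(230,256)); print('brass');cen(brass,range(248,276))
```

```text
black
230 319 331 325.0
231 319 332 325.5
232 319 332 325.5
233 319 332 325.5
234 319 332 325.5
235 319 332 325.5
236 319 332 325.5
237 319 332 325.5
238 319 332 325.5
239 319 332 325.5
240 319 332 325.5
241 319 332 325.5
242 319 332 325.5
243 319 332 325.5
244 319 335 327.0
245 320 335 327.5
246 320 335 327.5
247 321 335 328.0
248 322 335 328.5
249 323 335 329.0
250 323 335 329.0
251 323 335 329.0
252 323 335 329.0
253 311 335 323.0
254 311 311 311.0
brass
253 326 327 326.5
254 324 328 326.0
255 324 329 326.5
256 323 330 326.5
257 322 331 326.5
258 321 332 326.5
259 321 332 326.5
260 320 333 326.5
261 320 333 326.5
262 320 333 326.5
263 320 333 326.5
264 320 333 326.5
265 320 333 326.5
266 320 333 326.5
267 320 333 326.5
268 320 333 326.5
269 320 333 326.5
270 320 333 326.5
271 320 333 326.5
272 320 333 326.5
273 321 333 327.0
```

```bash
python3 - <<'E'
from h import *
from go import F
s=load('w25')
def inv(p):
    d=p[:2]-F[:2]; c,q=np.cos(F[2]),np.sin(F[2]); return np.array([c*d[0]+q*d[1],-q*d[0]+c*d[1]])*1000
for z in(.04,.044): print(inv(back(s,325.5,237,z)),inv(back(s,326.5,265,z)))
# gray-level subpixel: weighted centroids
im=s['pixels'].astype(float); g=im.sum(2)/3
for v in range(234,243):
    row=g[v,312:340]; bg=np.median(g[v,[312,313,314,337,338,339]]); w=np.clip(bg-row,0,None); print(v,(w*np.arange(312,340)).sum()/w.sum(),end=' ')
print()
b=im[...,2]
for v in range(260,270):
    row=b[v,312:340]; bg=np.median(b[v,[312,313,314,315]]); w=np.clip(bg-row,0,None); print(v,(w*np.arange(312,340)).sum()/w.sum(),end=' ')
E
python3 - <<'E'
import sys; sys.path.insert(0,'.')
from h import *
s=load('/../pics/w25') if 0 else None
E
python3 - <<'E'
from h import *
im=load('w25')['pixels'].astype(int)
for v in(236,262): print(im[v,314:338].tolist())
E
```

```text
[  33.31806163 -249.2997817 ] [  57.34619277 -248.68470459]
[  32.3349159  -249.33186191] [  56.0020284  -248.72602624]
234 325.3535177228786 235 325.46654525833003 236 325.54775636517087 237 325.4444125663462 238 325.194222371515 239 325.34317825405117 240 325.54304080491903 241 325.7027307293467 242 325.2831707870265 
260 326.63223397635346 261 326.4291707002259 262 326.3943661971831 263 326.39180887372015 264 326.1638141809291 265 325.8392727272727 266 325.9630146545708 267 326.16143048128345 268 326.2182061579652 269 326.1945485519591 [[209, 211, 217], [209, 210, 217], [210, 211, 217], [193, 194, 200], [133, 134, 140], [42, 42, 45], [45, 49, 51], [50, 49, 51], [45, 45, 51], [44, 44, 48], [41, 45, 49], [45, 47, 51], [48, 49, 54], [46, 46, 51], [41, 44, 48], [42, 45, 49], [41, 43, 48], [41, 45, 49], [38, 42, 44], [172, 173, 178], [207, 207, 214], [207, 207, 213], [200, 201, 207], [191, 192, 198]]
[[149, 150, 155], [150, 150, 157], [150, 150, 155], [148, 150, 155], [147, 150, 154], [135, 129, 122], [135, 113, 57], [146, 121, 53], [143, 118, 49], [144, 120, 51], [144, 121, 51], [144, 122, 55], [143, 119, 51], [143, 120, 53], [143, 118, 49], [144, 117, 50], [142, 117, 50], [143, 118, 50], [143, 118, 51], [135, 112, 50], [190, 186, 182], [217, 217, 218], [217, 217, 219], [189, 190, 192]]
```

The pointer has overshot by about 0.6 mm (0.03 rad). There's plenty of time, so I'll regrip at yaw -1.62 to correct it.

Request:
carry_out:
  commands:
    - [[0,0,0.12,1,-0.1,0,6],[0,0,0.24,2,-0.2,0,6],[0,0,0.36,3,-0.2,0,6],[0,0,0.48,3.8,-0.2,0,6],[0,0,0.6,3.8,-0.2,0,6],[0,0,0.72,3.8,-0.2,0,6],[0,0,0.84,3.8,-0.2,0,6],[0,0,0.96,3.8,-0.2,0,6],[0,0,1.08,3.8,-0.2,0,6],[0,0,1.2,3.8,-0.2,0,6]]

```text
clock: 38.38
tool_pos: [0.5816, -0.2435, 0.1694]
eef_rot: [0.609, 0.793, -0.0, -0.0]
contact_force: [-1.2, 0.2, -0.0]
opening: 0.683
```

Request:
carry_out:
  commands:
    - [[0,0,0.12,0,0,0,6],[0,0,0.24,0,0,0,6],[0,0,0.36,0,0,0,6],[0,0,0.41,0,0,0,6],[0,0,0.41,0,0,0,6],[0,0,0.41,0,0,0,6],[0,0,0.41,0,0,0,6]]

```text
clock: 38.97
tool_pos: [0.582, -0.2435, 0.1693]
eef_rot: [0.755, 0.655, -0.0, -0.0]
contact_force: [0.5, 0.5, -0.1]
opening: 0.675
```

```bash
python3 go.py f -.0015 -.2495 .065 -1.617
python3 - <<'E'
from h import *
snap('wrist','w26')
E
```

```text
turn [-0.0003 -0.0002 -0.0033] shift cm [ 0.29  0.11 10.43] | now [ 0.582  -0.2435  0.1693] yaw -1.62 F [ 0.5  0.5 -0.1] op 5.94 t 38.97 q7 [ 0.36  0.79 -0.07  1.62  0.07  0.73  0.12]
```

View pics/w26.png

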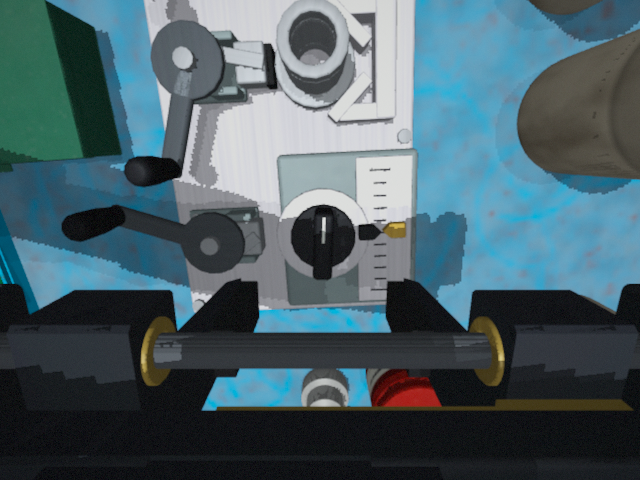

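The bar is centred at u=323. I'll descend with a smaller opening so the fingers stay clear of the pointer and the mark.

Request:
carry_out:
  commands:
    - [[0,0,0,0.25,0.05,0,3],[0,0,0,0.25,0.05,3,3],[0,0,0,0.25,0.05,6,3],[0,0,0,0.25,0.05,6,3],[0,0,0,0.25,0.05,8,3],[0,0,0,0.25,0.05,10.3,3],[0,0,0,0.25,0.05,10.3,3],[0,0,0,0.25,0.05,10.3,3],[0,0,0,0.25,0.05,10.3,1],[0,0,0,0.25,0.05,10.3,1]]
  force: 10

```text
clock: 39.85
tool_pos: [0.5843, -0.2415, 0.0681]
eef_rot: [0.756, 0.655, 0.001, 0.001]
contact_force: [-0.1, -0.1, 0.6]
opening: 0.214
```

Request:
carry_out:
  commands:
    - [[0,0,0,0,0,0,1],[0,0,0,0,0,0,1],[0,0,0,0,0,0,1],[0,0,0,0,0,0,1],[0,0,0,0,0,0,1],[0,0,0,0,0,0,1]]

```text
clock: 40.35
tool_pos: [0.583, -0.2414, 0.0678]
eef_rot: [0.756, 0.655, -0.0, 0.0]
contact_force: [-2.6, 0.7, 6.9]
opening: 0.155
```

```bash
python3 go.py f -.0015 -.2495 .065 -1.62
python3 - <<'E'
from h import *
snap('wrist','w27')
E
```

```text
turn [ 0.0001  0.0004 -0.0019] shift cm [0.06 0.04 0.28] | now [ 0.583  -0.2414  0.0678] yaw -1.622 F [-2.6  0.7  6.9] op 1.36 t 40.35 q7 [ 0.35  0.93 -0.05  1.67  0.08  0.54  0.1 ]
```

View pics/w27.png

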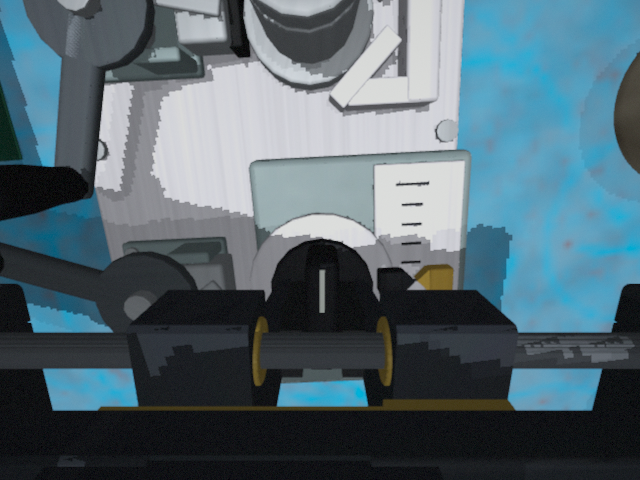

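Gripped at yaw -1.622. I'll release, rise, and check from the front again.

Request:
carry_out:
  commands:
    - [[0,0,0,0,0,0,3],[0,0,0,0,0,0,3],[0,0,0,0,0,0,3],[0,0,0,0,0,0,3],[0,0,0,0,0,-3,3],[0,0,0,0,0,-6,3],[0,0,-0.12,0,0,-10,6],[0,0,-0.24,0,0,-10,6],[0,0,-0.36,0,0,-10,6],[0,0,-0.48,0,0,-10,6]]

```text
clock: 41.23
tool_pos: [0.5837, -0.2413, 0.1673]
eef_rot: [0.576, 0.817, 0.0, 0.001]
contact_force: [-0.5, 0.6, 0.5]
opening: 0.619
```

Request:
carry_out:
  commands:
    - [[0,0,-0.12,0,0,0,6],[0,0,-0.24,0,0,0,6],[0,0,-0.36,0,0,0,6],[0,0,-0.48,0,0,0,6],[0,0,-0.6,0,0,0,6],[0,0,-0.72,0,0,0,6],[0,0,-0.84,0,0,0,6],[0,0,-0.96,0,0,0,6],[0,0,-1.08,0,0,0,6],[0,0,-1.14,0,0,0,6]]

```text
clock: 42.07
tool_pos: [0.5831, -0.2414, 0.166]
eef_rot: [0.044, 0.999, 0.0, -0.0]
contact_force: [0.1, -0.1, -0.2]
opening: 0.677
```

```bash
python3 go.py f .035 -.2495 .165
```

```text
turn [ 0.0001 -0.0001  0.0035] shift cm [-3.68  0.05  0.1 ] | now [ 0.5831 -0.2414  0.166 ] yaw 0.003 F [ 0.1 -0.1 -0.2] op 5.96 t 42.07 q7 [ 0.6   0.84 -0.52  1.61  0.52  0.84  1.35]
```

Request:
carry_out:
  commands:
    - [[0,0,0,-2,0,0,6],[0,0,0,-3.7,0,0,6],[0,0,0,-3.7,0,0,6],[0,0,0,-3.7,0,0,6],[0,0,0,-3.7,0,0,6],[0,0,0,-3.7,0,0,6]]

```text
clock: 42.57
tool_pos: [0.6189, -0.2447, 0.166]
eef_rot: [0.047, 0.999, -0.0, -0.001]
contact_force: [-0.2, -0.4, -0.3]
opening: 0.681
```

```bash
python3 - <<'E'
from h import *
from go import F
s=snap('wrist','w28'); s=load('w28')
im=cv2.imread('pics/w28.png'); cv2.imwrite('pics/w28c.png',cv2.resize(im[200:290,250:410],None,fx=5,fy=5,interpolation=cv2.INTER_CUBIC))
I=s['pixels'].astype(int); hsv=cv2.cvtColor(s['pixels'],cv2.COLOR_RGB2HSV)
for v in range(234,276,3): print(v, I[v,312:342,2].tolist())
E
python3 go.py f .035 -.255 .17
```

```text
234 [219, 219, 219, 218, 189, 106, 48, 57, 55, 54, 52, 55, 51, 50, 51, 53, 53, 52, 50, 48, 109, 193, 218, 219, 219, 219, 219, 218, 217, 216]
237 [214, 215, 214, 215, 216, 172, 42, 52, 52, 50, 50, 50, 51, 49, 47, 52, 48, 51, 50, 46, 107, 187, 212, 211, 202, 194, 204, 213, 214, 213]
240 [218, 218, 218, 211, 210, 173, 44, 51, 49, 49, 47, 47, 47, 47, 47, 47, 47, 47, 46, 45, 127, 198, 218, 218, 217, 218, 218, 218, 218, 219]
243 [137, 137, 137, 137, 135, 102, 25, 27, 21, 26, 23, 27, 25, 24, 27, 21, 19, 26, 22, 25, 87, 122, 133, 134, 135, 135, 134, 135, 135, 133]
246 [136, 135, 135, 135, 135, 115, 67, 21, 24, 27, 23, 23, 22, 21, 27, 23, 21, 18, 24, 51, 111, 102, 56, 109, 131, 131, 132, 132, 132, 132]
249 [133, 133, 132, 134, 132, 132, 132, 126, 94, 42, 28, 22, 28, 26, 28, 22, 45, 88, 119, 132, 132, 97, 62, 112, 132, 129, 130, 129, 130, 135]
252 [135, 138, 136, 135, 136, 135, 132, 137, 123, 80, 85, 103, 72, 33, 101, 146, 158, 159, 157, 158, 158, 119, 70, 134, 157, 158, 157, 158, 156, 156]
255 [137, 136, 139, 137, 152, 163, 163, 161, 147, 99, 42, 39, 32, 40, 36, 41, 110, 145, 152, 157, 160, 1
[... 372 characters left out ...]
, 56, 55, 54, 52, 52, 52, 55, 49, 52, 72, 84, 94, 188, 218, 218, 218, 218, 191, 154, 155, 153]
267 [162, 161, 160, 162, 160, 147, 101, 51, 56, 54, 52, 52, 53, 49, 53, 52, 52, 53, 64, 74, 88, 188, 218, 219, 218, 218, 218, 194, 160, 159]
270 [157, 159, 157, 159, 158, 145, 98, 52, 55, 48, 55, 51, 49, 49, 50, 49, 50, 52, 51, 54, 78, 186, 218, 219, 218, 219, 218, 192, 157, 156]
273 [157, 157, 157, 156, 155, 144, 99, 49, 49, 50, 49, 53, 53, 45, 50, 48, 50, 51, 50, 51, 82, 136, 197, 219, 218, 218, 218, 191, 155, 154]
turn [-0.0003 -0.0012 -0.0017] shift cm [-0.07 -0.49 -0.39] | now [ 0.619  -0.2448  0.1661] yaw -0.002 F [ 0.   0.1 -1.4] op 6.01 t 42.62 q7 [ 0.57  0.88 -0.52  1.49  0.51  0.91  1.37]
```

View pics/w28c.png

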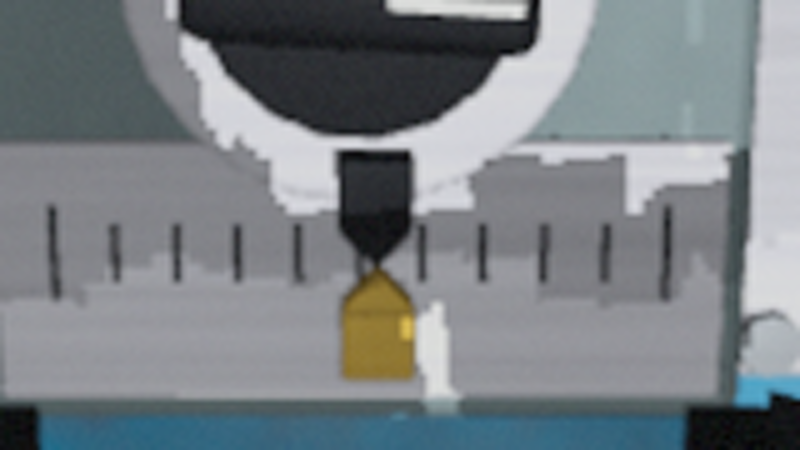

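Pointer and mark tips now agree to about 0.3 mm (crop (377,260) and (378,268)). Next is the lock lever.

```bash
python3 go.py f -.1595 -.2243 .148 .35
```

```text
turn [-1.000e-04 -1.300e-03 -3.517e-01] shift cm [19.38  2.55  1.83] | now [ 0.619  -0.2448  0.1661] yaw -0.002 F [ 0.   0.1 -1.4] op 6.01 t 42.62 q7 [ 0.57  0.88 -0.52  1.49  0.51  0.91  1.37]
```

Request:
carry_out:
  commands:
    - [[0,0,-0.1,4,0.5,0,6.5],[0,0,-0.2,8,1,0,6.5],[0,0,-0.3,12,1.5,0,6.5],[0,0,-0.35,16,2,0,6.5],[0,0,-0.35,19,2.5,0,6.5],[0,0,-0.35,19.4,2.55,1.8,6.5],[0,0,-0.35,19.4,2.55,1.8,6.5],[0,0,-0.35,19.4,2.55,1.8,6.5],[0,0,-0.35,19.4,2.55,1.8,6.5],[0,0,-0.35,19.4,2.55,1.8,6.5]]

```text
clock: 43.45
tool_pos: [0.431, -0.2012, 0.1487]
eef_rot: [-0.128, 0.992, -0.0, 0.001]
contact_force: [-0.5, 0.8, 0.2]
opening: 0.74
```

```bash
python3 - <<'E'
from h import *
snap('wrist','w29')
E
python3 go.py f -.1605 -.2243 .078 .35
```

```text
turn [-0.0006  0.002  -0.0018] shift cm [0.33 0.09 7.06] | now [ 0.4308 -0.2011  0.1486] yaw 0.348 F [0.3 0.7 0.9] op 6.51 t 43.5 q7 [ 0.67  0.71 -0.53  2.09  0.72  0.53  1.43]
```

View pics/w29.png

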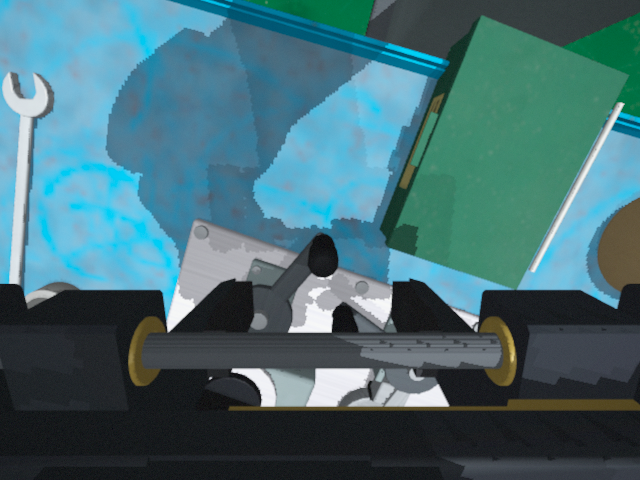

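The lock handle is centred at (322,257). I'll go down, grip it and close it the same way.

Request:
carry_out:
  commands:
    - [[0,0,0,0.2,0.05,3,6.5],[0,0,0,0.2,0.05,6,6.5],[0,0,0,0.2,0.05,6.9,6.5],[0,0,0,0.2,0.05,6.9,1.5],[0,0,0,0.2,0.05,6.9,1.5],[0,0,0,0.2,0.05,6.9,1.5],[0,0,0,0.2,0.05,6.9,1.5],[0,0,0,0.2,0.05,6.9,1.5],[0,0,0,0.2,0.05,6.9,1.5],[0,0,0,0.2,0.05,6.9,1.5]]
  force: 12

```text
clock: 44.33
tool_pos: [0.4275, -0.2013, 0.0797]
eef_rot: [-0.128, 0.992, -0.0, 0.0]
contact_force: [-0.4, -1.0, 0.0]
opening: 0.234
```

Request:
carry_out:
  commands:
    - [[0,0,0,0,0,0,1.5],[0,0,0,0,0,0,1.5],[0,0,0,0.4,-0.65,0,1.5],[0,0,0,0.8,-1.3,0,1.5],[0,0,0,1.1,-2,0,1.5],[0,0,0,1.4,-2.7,0,1.5],[0,0,0,1.6,-3.4,0,1.5],[0,0,0,1.75,-4.1,0,1.5],[0,0,0,1.75,-4.9,0,1.5]]

```text
clock: 45.08
tool_pos: [0.4178, -0.2504, 0.0788]
eef_rot: [-0.129, 0.992, 0.002, -0.004]
contact_force: [-7.9, 5.2, 8.1]
opening: 0.21
```

Request:
carry_out:
  commands:
    - [[0,0,0,0.1,-0.75,0,1.5],[0,0,0,0,-1.5,0,1.5],[0,0,0,-0.2,-2.2,0,1.5],[0,0,0,-0.45,-2.9,0,1.5],[0,0,0,-0.8,-3.6,0,1.5],[0,0,0,-1.15,-4.25,0,1.5],[0,0,0,-1.65,-4.85,0,1.5],[0,0,0,-2.1,-5.4,0,1.5],[0,0,0,-2.5,-5.8,0,1.5],[0,0,0,-2.5,-5.8,0,1.5]]

```text
clock: 45.92
tool_pos: [0.462, -0.3033, 0.0789]
eef_rot: [-0.127, 0.992, -0.0, -0.0]
contact_force: [-2.0, -0.3, -3.7]
opening: 0.205
```

```bash
python3 arc.py -.25|head -2
```

```text
now [ 0.462  -0.3033  0.0789] op 1.81 F [-2.  -0.3 -3.7]
r 0.07872901431247156 ang 1.5340247333540802
```

Request:
carry_out:
  commands:
    - [[0,0,0,0,0,0,5],[0,0,0,0,0,0,5],[0,0,0,0,0,0,5],[0,0,0,0,0,0,5],[0,0,0,0,0,-4,5],[0,0,0,0,0,-8,6],[0,0,0,0,0,-12,6],[0,0,0,0,0,-15,6],[0,0,0,0,0,-17,6],[0,0,0,0,0,-17,6]]

```text
clock: 46.75
tool_pos: [0.4643, -0.3032, 0.2539]
eef_rot: [-0.128, 0.992, -0.003, 0.004]
contact_force: [1.5, 0.3, 0.7]
opening: 0.683
```

```bash
python3 go.py w .40 -.15 .32 0
```

```text
turn [-0.0048  0.0079  0.3482] shift cm [ 2.29 16.41 -6.72] | now [ 0.4643 -0.3032  0.2539] yaw 0.348 F [1.5 0.3 0.7] op 6.02 t 46.75 q7 [ 0.92  0.66 -0.72  1.77  0.54  0.91  1.79]
```

Request:
carry_out:
  commands:
    - [[0,0,0.1,-1,3,-2,6],[0,0,0.2,-2.5,6,-4,6],[0,0,0.3,-4,9,-5,6],[0,0,0.35,-6,12,-6,6],[0,0,0.35,-8,15,-6.7,6],[0,0,0.35,-10,17,-6.7,6],[0,0,0.35,-12,19,-6.7,6],[0,0,0.35,-12,19,-6.7,6],[0,0,0.35,-12,19,-6.7,6],[0,0,0.35,-12,19,-6.7,6]]

```text
clock: 47.58
tool_pos: [0.5288, -0.0892, 0.3154]
eef_rot: [0.047, 0.999, -0.0, -0.001]
contact_force: [0.5, 0.1, 0.3]
opening: 0.68
```

Request:
carry_out:
  commands:
    - [[0,0,0,0,0,0,6],[0,0,0,0,0,0,6],[0,0,0,0,0,0,6]]

```text
clock: 47.83
tool_pos: [0.5291, -0.0896, 0.316]
eef_rot: [0.048, 0.999, -0.0, -0.0]
contact_force: [-0.0, 0.3, 0.2]
opening: 0.683
```

Run:
```python
from h import *
snap('wrist','w30');snap('scene','s30')
im=cv2.imread('pics/s30.png'); cv2.imwrite('pics/s30c.png',cv2.resize(im[170:400,220:470],None,fx=2.6,fy=2.6,interpolation=cv2.INTER_CUBIC))
im=cv2.imread('pics/w30.png'); cv2.imwrite('pics/w30c.png',cv2.resize(im[60:290,120:460],None,fx=2.3,fy=2.3,interpolation=cv2.INTER_CUBIC))
```

```text
(no output)
```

View pics/w30.png

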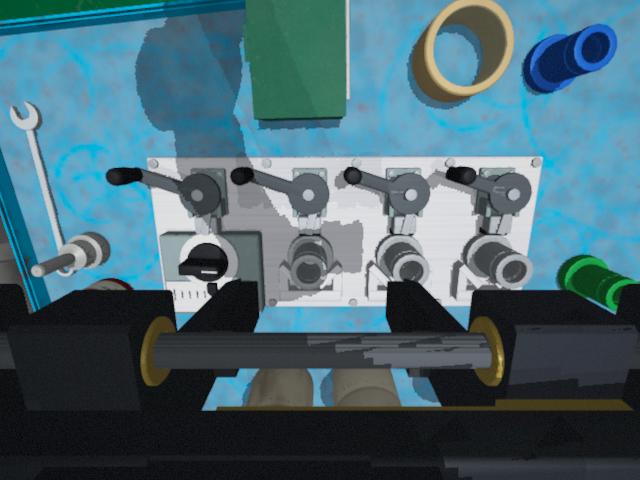

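View pics/w30c.png

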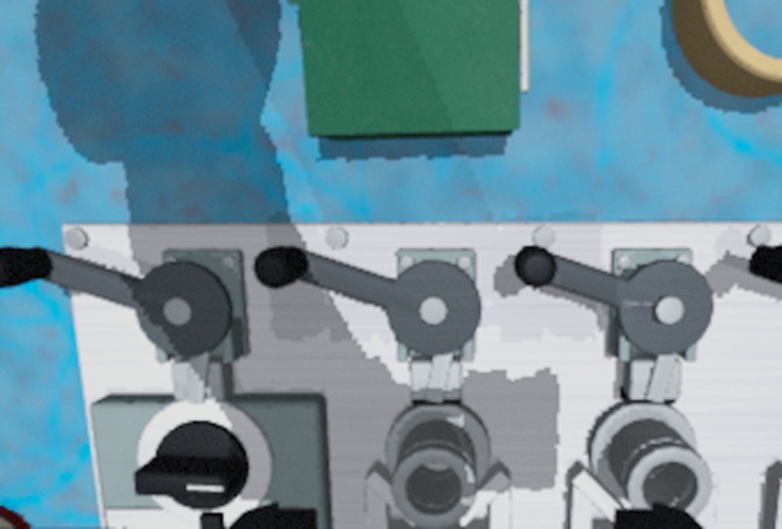

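View pics/s30c.png

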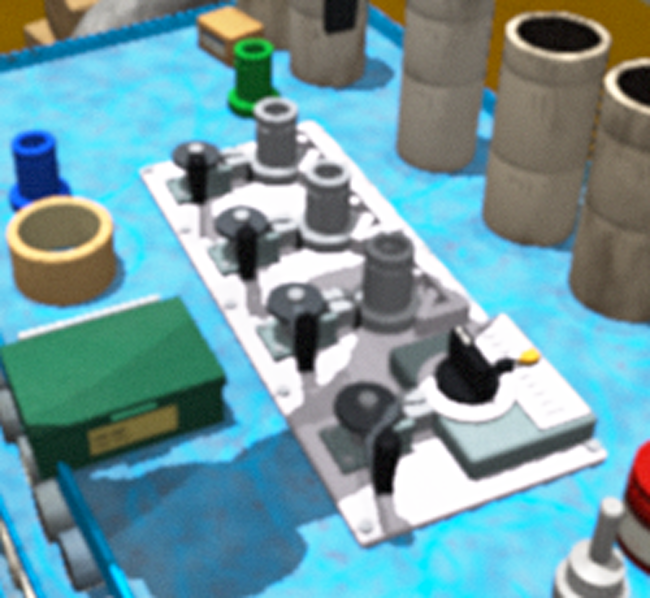

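All four levers are at the closed angle, the three bushes are in their Vs, and the pointer is still opposite the mark. The arm is clear, so I'll hand it in.

Run:
```python
from h import *
print(r.get_state()['clock'],r.finish_job())
```

```text
the job is handed in; nothing more can be done
47.9333 None
```

The job is done and handed in at 47.9 s. All three steel bushes are clamped, the setting is on the mark, and the lock lever was closed last.

- **Bushes and levers:** I placed each bush in its V about 3 to 7 mm short of home and closed that station's lever. I released each lever at about 1.54 rad, past the 1.25 high point. The last wrist and scene pictures show all four levers at the same closed angle and each bush upright in its V.
- **Setting knob:** The first turn, to 1.65 rad, put the pointer about 0.6 mm past the mark, so I regripped the knob and set it to about 1.62 rad. The wrist picture then showed the tips about 0.3 mm apart, before I closed the lock lever. After locking, I checked the pointer only in a wide view, and it still sat opposite the mark.
- **Left alone:** I did not touch the mark, the carton, or the blue and green look-alikes.
- **Disagreement:** The wrist and top cameras differed by 3 to 4 mm in x, more than the stated 2 mm calibration. I judged the placings against the pivots and jaws in the same picture instead.

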